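# Check the front spring mounts of a balance platform

### The arm

A 6-joint arm with a two-finger parallel gripper is mounted at the origin on the work surface. World frame = base frame: x ahead of the robot, y to its left, z up, the work surface at z = 0. Lengths are in m, angles in rad, forces in N, time in s.
With the tool pointing down it reaches from about 0.25 to 0.775 m from the base axis. Payload 4 kg.
Tool frame: the origin (TCP) lies on the centre line of the jaws, within the pads' length; the fingertips stand ctrl.tip_extent ahead of it and the grasp point (between the pads) lies 3 mm ahead of it (ctrl.tip_extent is the distance from the TCP to the fingertips, in m); x points along the fingers, y is the direction in which the jaws open and shut, and the axes are right-handed (so a half turn about x gives the same grasp; the last joint's range is limited). The gripper opens to 94 mm and grips with 3 to 60 N. Pads are 16 mm wide; open, the fingers measure 119 mm over their backs; the gripper's body (75 mm by 177 mm) begins 78 mm behind the grasp point.
Start: joints at [-1.444, 0.087, 1.371, -0, 1.684, -0.103], TCP at [0.125, -0.536, 0.228] pointing down, gripper open.
Joint ranges: [-3.1, 3.1], [-0.76, 2.03], [0.27, 2.55], [-1.08, 4.22], [0.17, 2.65], [-2.57, 2.57]. Speed limits (rad/s): [2.79, 2.79, 3.14, 3.14, 3.14, 3.14].

### API

Orientations are given as a unit quaternion [x, y, z, w].
In Python, from cell import sensors, imaging, ctrl gives the robot as it stands.
- The arm moves only by the shell command python3 -m crank 'ROWS' [FORCE]. ROWS is JSON, a list of rows, each a list of 3 entries, a list of its own where there are three numbers: the turn, a rotation vector about the tool's x, y, z in degrees, then the shift along the tool's x, y, z in m, then the opening, from 0 (shut) to 1 (fully open). In form: [[[rx, ry, rz], [tx, ty, tz], claw], ...]. A call has 1 to 10 rows; each row is the pose to reach, as a shift and turn from the pose commanded when the call began, along the tool's axes at that moment; what a row does not reach only later rows make up. A row lasts 1/8 s, in which the tool goes at most 62.5 mm and 10.7 degrees, less where a joint would pass 70% of its speed; a pose out of reach is approached as far as the arm can. A call with a gripper value outside its range is refused whole. The fingers move at their own pace and stop on an object; FORCE is the grip in N (left out, the last holds). Time passes only in rows, so rows that repeat a pose let the fingers close. It gives the time, the measured TCP pose, the force and the opening at its end, in the units of the state.
- sensors.get_obs(): the state, without advancing time (a new reading comes with each control period).
- imaging.camera(name): name is "scene" or "top"; returns a dict with "img" (384x512x3 uint8, red, green, blue), "vfov" (degrees; the focal length in pixels is half the picture's height over the tangent of half this angle, whatever the lens; pixels are square), "cx", "cy" (the principal point, pixels), "dist" ([k1, k2, p1, p2, k3] as OpenCV has them; the pictures are not rectified), "origin" and "orientation" of the camera in the world. Camera axes: x right, y up, looking along -z (the intrinsics and any distortion apply to the point x, -y, -z); pixel columns grow to the right and rows downward; lengths in m; the calibration is good to about 2 mm. A picture is of the moment at which its call begins. There is no depth.
- ctrl.sign_off(): hands the job in, once; it reports no verdict.
The state is a dict: "time": time; "q": joint angles; "qd": joint speeds; "joint_torque": joint torques, N m; "position": TCP position; "tool_rot": TCP orientation; "force": force on the tool from outside, world axes, zero at the start; "moment": the same for the moment, N m; "grip_width": finger opening in m.
Only numpy, scipy, OpenCV 4.12 (cv2) and the standard library are available. Lean on these libraries where they do the work, as an engineer would, in place of code of your own. Each camera call takes 0.05 s, during which the arm holds its last target.

### The job

Check the two gauged spring mounts of the balance's anti-vibration platform, first the left one and then the right one, as the robot sees them. For each, press its round mount cap down with the fingertips until the plate's pointer is level with the set index on the scale beside it, without overshooting, hold it there for about a second, then ease it all the way up slowly, so that the plate does not snap back, and come off it before going to the next. Lift and shift nothing, keep off the balance, the pointers and the indexes, and leave the weight on the pan and all the other things on the bench where they are.

Things in the scene. Friction and masses are not known exactly. Their poses are not given: they have to be found in the camera images.
- platform: Fixed grey steel base, 330 x 344 mm, top 20 mm above the bench. Over it floats an aluminium plate 280 x 320 x 16 mm on four corner springs (115 mm fore/aft, 135 mm left/right of the origin), its top 92 mm above the bench at rest. Origin: on the bench under the plate's centre; x away from the robot to the gauged side, y to the robot's left, z up; turned by up to 0.3 rad.
- cap_left: Dark steel round mount cap, 44 mm across, 6 mm high, on the plate over the left spring of the far side (platform x +115, y +135 mm). Origin: centre of its top face, 98 mm above the bench at rest. The plate heaves and tilts with it, damped: pressing takes about 0.8 N per mm, up to about 13 N, and the pointer beside it drops about 1.2 mm per mm of the cap. 38 mm clear of the balance.
- cap_right: The same cap over the right spring of the far side (platform x +115, y -135 mm). Pressing one cap lowers the other pointer too, by 0.4 of its own. A cap let go suddenly springs up at 0.1 to 0.2 m/s; eased up with the finger at some 20 to 30 mm/s it comes to rest gently. The two caps on the near side have no gauge and are not part of the job.
- pointer_left: Dark steel pointer, 5 mm thick and 10 to 12 mm broad, fixed to the plate: a bar that leaves the plate's far edge near the left cap and turns outwards over the scale's face. Origin: its tip, 84 mm above the bench at rest (63 mm beyond the cap's centre, 14 mm further outwards), on the scale's zero line.
- pointer_right: The same, at the right scale, mirrored.
- index_left: Bright steel set index, 5 mm thick, 12 mm broad, clipped to the outer edge of the left scale, pointing inwards at the pointer's tip, 4 mm from it. Origin: its tip, 9 to 17 mm below the resting pointer, different on each side. Level means both tips at one height. The scale: an upright white-faced plate 36 mm wide, top 108 mm above the bench, ruled every 5 mm, facing away from the robot.
- index_right: The same, on the right scale, mirrored; its own height.
- balance: White compact top-loading balance on the middle of the floating plate, 200 x 150 mm, its round steel pan 116 mm across with its top 145 mm above the bench. Origin: centre of its underside; the pan's centre is 35 mm nearer the robot. Not to be touched.
- weight: Loose steel 200 g knob weight, 30 mm across and 45 mm tall, standing on the pan. Origin: centre of its foot. Stays there.
- beaker: Bystander: glass beaker 50 mm across, 60 mm tall, on the bench just beyond the gauged side. Origin: centre of its foot.
- reagent: Bystander: amber glass bottle 52 mm across, 105 mm tall, on the bench to the right of the platform. Origin: centre of its foot.
- brush: Bystander: brush 160 mm long with a wooden handle, lying on the bench to the left of the platform. Origin: at the middle of its length, on the bench.
- flask: Bystander: conical flask 80 mm across, 112 mm tall, to the left. Origin: centre of its foot.
- wash_bottle: Bystander: white wash bottle 64 mm across, 188 mm tall with its bent spout, to the right. Origin: centre of its foot.
- tube_rack: Bystander: white rack 75 x 170 mm, 103 mm tall with its capped tubes, to the right. Origin: centre of its foot.
- dishes: Bystander: stack of four clear dishes, 90 mm across, 58 mm tall, to the left. Origin: centre of its foot.
There are look-alikes about, which are no part of the job. Several things have the shape of the weight; the one meant has the colours described above.

How it is judged:
On the way, in this order (a step that is already met when the one before it is completed fails the run):
1. the left cap is pressed and the left pointer stays level with the left index (within 2.5 mm) (contact force between the fingers and cap_left above 1 N and z of pointer_left in the frame of index_left between -0.0025 and 0.0025 m), for 0.7 s.
2. the left mount is let up again (pointer within 3 mm of its start, cap not touched) (contact force between the fingers and cap_left below 0.1 N and distance of pointer_left from where it was at the start of the episode below 0.003 m), for 0.1 s.
3. the right cap is pressed and the right pointer stays level with the right index (within 2.5 mm) (contact force between the fingers and cap_right above 1 N and z of pointer_right in the frame of index_right between -0.0025 and 0.0025 m), for 0.7 s.
At the end, for the whole second after the job is handed in: Both mounts have been pressed to their index in turn and let up: both pointers are back within 3 mm of their start and at rest, the indexes are where they were (within 2 mm), the plate is still (tilting under 0.06 rad/s), and the weight stands upright on the pan within 10 mm of its start (distance of each of pointer_left, pointer_right from where it was at the start of the episode below 0.003 m and distance of each of index_left, index_right from where it was at the start of the episode below 0.002 m and angular speed of cap_left below 0.06 rad/s and distance of weight from where it was at the start of the episode below 0.01 m and angle between weight's own z axis and vertical below 0.1 rad); the robot touches nothing.
It fails at once if a pointer is driven more than 5 mm (one division) below its index (z of pointer_left in the frame of index_left below -0.005 m or z of pointer_right in the frame of index_right below -0.005 m).
It fails at once if the plate snaps back or is struck (it tilts faster than 0.3 rad/s, which is about 0.08 m/s at a front cap) (angular speed of cap_left above 0.3 rad/s).
It fails at once if the plate is lifted (a front cap more than 8 mm above its rest height) (height (world z) of any of cap_left, cap_right above 0.106 m).
It fails at once if the robot touches a pointer, an index or the balance (over 0.5 N), or an index is shifted by over 2 mm (contact force between any of the fingers, the arm and pointer_left above 0.5 N or contact force between any of the fingers, the arm and pointer_right above 0.5 N or contact force between any of the fingers, the arm and index_left above 0.5 N or contact force between any of the fingers, the arm and index_right above 0.5 N or distance of any of index_left, index_right from where it was at the start of the episode above 0.002 m or contact force between any of the fingers, the arm and balance above 0.5 N).
It fails at once if the weight on the pan is lifted, tipped or moved by over 20 mm, or a bystander on the bench is moved by over 15 mm (distance of any of beaker, reagent, brush, flask, wash_bottle, tube_rack, dishes from where it was at the start of the episode above 0.015 m or distance of weight from where it was at the start of the episode above 0.02 m or angle between weight's own z axis and vertical above 0.3 rad).
It also fails if it takes over 64 s, if anything falls off the work surface, if the arm or the gripper's body presses on something with over 40 N, if the wrist force passes 120 N, or if a joint passes its speed limit or range.

## Working session

There is one attempt and no reset: what is moved stays moved. The work goes in short steps, Python scripts to look and compute and a shell command to move; the robot and the scene stay as the last step left them, time stands still between calls to the robot, and variables do not carry over. Pictures are saved under pics/ and viewed, and the job is handed in when it is done.

```bash
ls; mkdir -p pics
python3 - <<'E'
from cell import sensors, imaging, ctrl
import cv2
o=sensors.get_obs()
for k,v in o.items(): print(k,v)
print(ctrl.tip_extent)
for n in("scene","top"):
    c=imaging.camera(n); print({k:v for k,v in c.items() if k!="img"})
    cv2.imwrite(f"pics/{n}0.png",c["img"][...,::-1])
E
```

```text
pics
time 0.0
q [-1.44408226e+00  8.79154652e-02  1.37226869e+00 -5.75078001e-06
  1.68358997e+00 -1.03117883e-01]
qd [-0.00057671  0.00026822  0.0005506  -0.00134801  0.001163    0.00133972]
joint_torque [-6.20433493e-04 -3.40180349e+01 -3.02432477e+01  7.16757914e-02
  3.30715394e-02 -1.81300757e-04]
position [ 0.12521699 -0.53503313  0.22631842]
tool_rot [-0.70243149 -0.08185005  0.70245373 -0.08030768]
force [1.02918817 0.62596416 0.22550568]
moment [-0.04962913 -0.03130014 -0.02898721]
grip_width 0.0935481319994656
0.022
{'vfov': 44.60727892913354, 'cx': 255.2927638796274, 'cy': 187.76657741532352, 'dist': array([-0.10947752,  0.        ,  0.        ,  0.        ,  0.        ]), 'origin': array([1.43743346, 0.32302212, 0.84357325]), 'orientation': array([0.26377658, 0.36374669, 0.73784103, 0.50368727])}
{'vfov': 44.923409943218665, 'cx': 271.56949457750443, 'cy': 195.01033107838546, 'dist': array([-0.01754736,  0.        ,  0.        ,  0.        ,  0.        ]), 'origin': array([0.1650364 , 0.00840237, 1.6690422 ]), 'orientation': array([-0.0750657 ,  0.07877468,  0.72479395, -0.68031861])}
```

View pics/scene0.png

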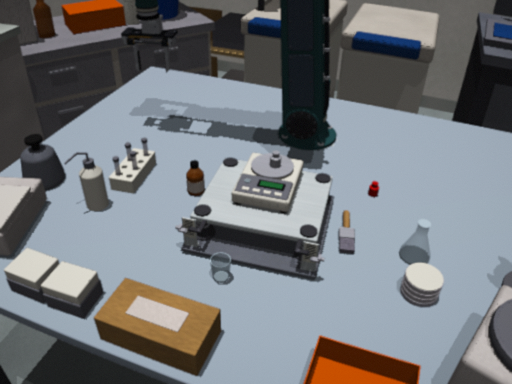

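View pics/top0.png

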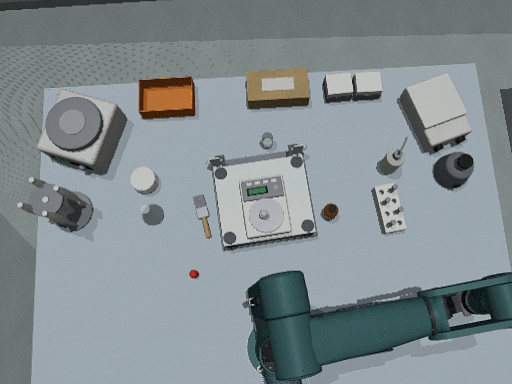

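```bash
cat > h.py <<'E'
import numpy as np, cv2
from scipy.spatial.transform import Rotation as R
from cell import sensors, imaging, ctrl
def K(c):
    f=c["img"].shape[0]/2/np.tan(np.radians(c["vfov"]/2)); return np.array([[f,0,c["cx"]],[0,f,c["cy"]],[0,0,1]])
F=np.diag([1,-1,-1.])
def proj(c,P):
    P=np.atleast_2d(P).astype(float); M=R.from_quat(c["orientation"]).as_matrix()
    p=(P-c["origin"])@M@F
    return cv2.projectPoints(p,np.zeros(3),np.zeros(3),K(c),c["dist"])[0][:,0]
def ray(c,uv):
    uv=np.atleast_2d(uv).astype(float)
    n=cv2.undistortPoints(uv[:,None],K(c),c["dist"],None,None,None)[:,0] if False else cv2.undistortPoints(uv[:,None],K(c),c["dist"])[:,0]
    d=np.c_[n,np.ones(len(n))]@F@R.from_quat(c["orientation"]).as_matrix().T
    return c["origin"],d
def onz(c,uv,z):
    o,d=ray(c,uv); return o+d*((z-o[2])/d[:,2])[:,None]
def crop(c,x0,y0,w,h,s,name):
    im=c["img"][y0:y0+h,x0:x0+w,::-1]
    cv2.imwrite(name,cv2.resize(im,None,fx=s,fy=s,interpolation=cv2.INTER_CUBIC))
E
python3 - <<'E'
from h import *
c=imaging.camera("scene"); crop(c,170,140,180,140,4,"pics/s1.png")
crop(c,285,195,60,80,8,"pics/s1L.png");crop(c,170,195,60,80,8,"pics/s1R.png")
t=imaging.camera("top"); crop(t,195,130,130,125,5,"pics/t1.png")
E
```

```text
(no output)
```

View pics/s1.png

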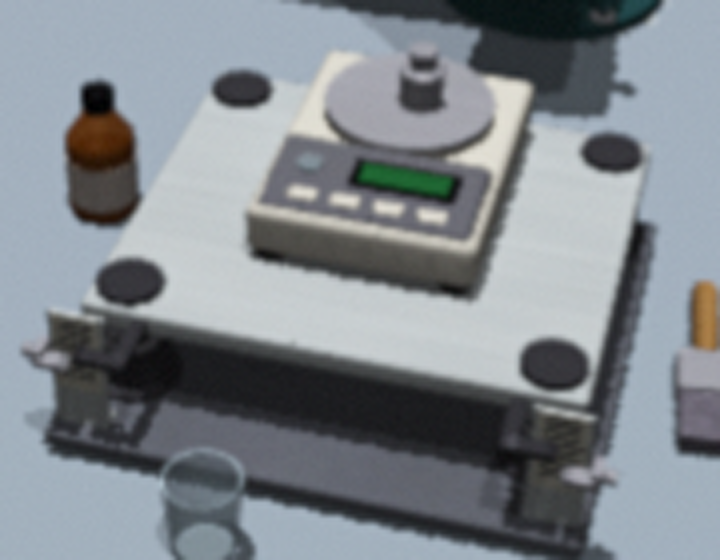

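View pics/s1L.png

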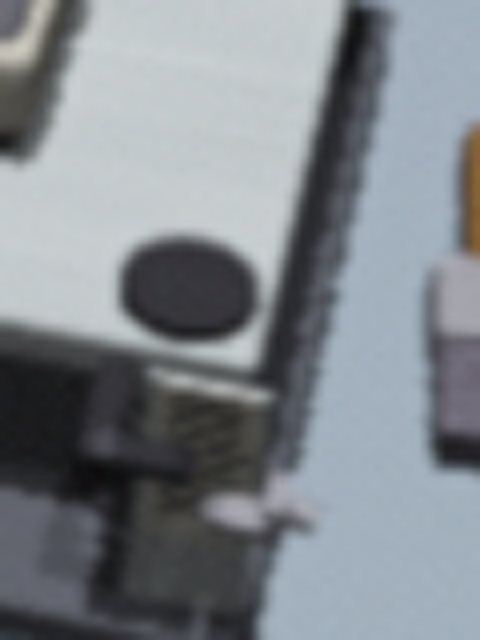

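View pics/s1R.png

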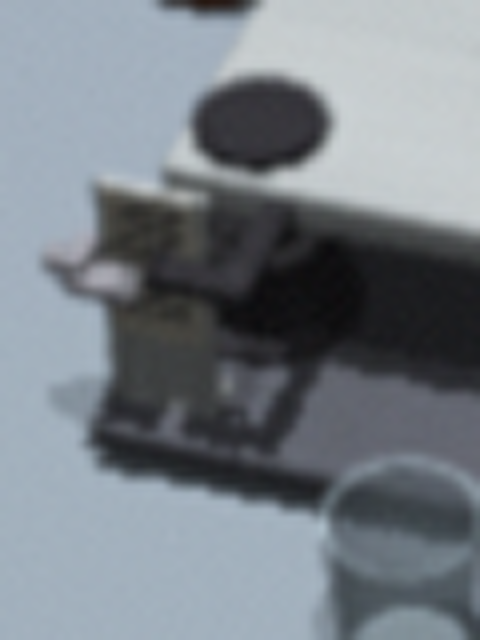

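View pics/t1.png

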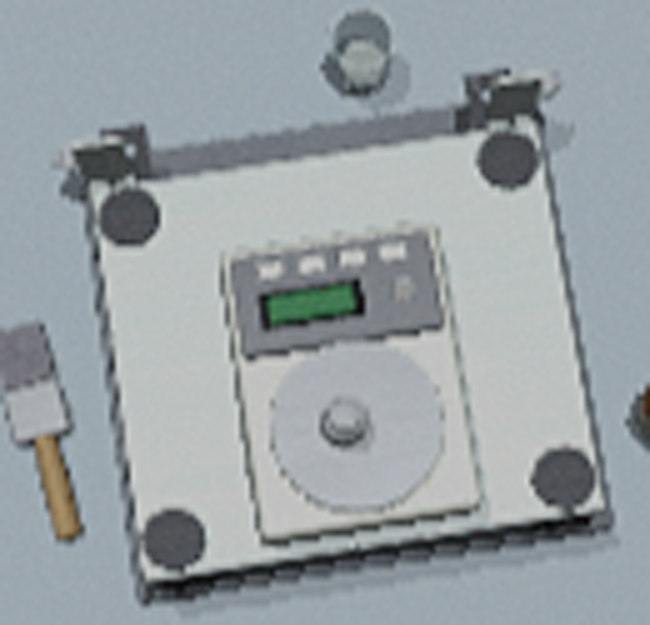

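```bash
cat >> h.py <<'E'
def grab(n,k):
    c=imaging.camera(n); a=c["img"].astype(float)
    for _ in range(k-1): a+=imaging.camera(n)["img"]
    c["f"]=a/k; c["img"]=np.clip(a/k+.5,0,255).astype(np.uint8); return c
def caps(c,box,amin,amax):
    x0,y0,x1,y1=box; g=c["img"][y0:y1,x0:x1].max(2)
    m=(g<95).astype(np.uint8); out=[]
    for k in cv2.findContours(m,cv2.RETR_EXTERNAL,cv2.CHAIN_APPROX_NONE)[0]:
        A=cv2.contourArea(k)
        if amin<A<amax:
            e=cv2.fitEllipse(k); out.append((A,e[0][0]+x0,e[0][1]+y0,e[1],e[2]))
    return out
E
python3 - <<'E'
from h import *
import pickle
s=grab("scene",6);t=grab("top",6); pickle.dump((s,t),open("ref.pkl","wb"))
for c,b,n in((s,(170,140,350,280),"scene"),(t,(195,130,325,255),"top")):
    print(n)
    for r in caps(c,b,40,400): print(r, onz(c,r[1:3],.098))
E
```

```text
scene
(64.5, 219.54307556152344, 258.234619140625, (5.109164237976074, 18.601961135864258), 100.4617691040039) [[0.76841524 0.00342894 0.098     ]]
(144.0, 308.0793914794922, 231.0281753540039, (11.493474006652832, 16.21221160888672), 97.14344787597656) [[0.60640432 0.16205362 0.098     ]]
(124.0, 202.1038589477539, 210.32142639160156, (10.498977661132812, 15.344412803649902), 86.18180847167969) [[ 0.63189233 -0.10557046  0.098     ]]
(194.5, 270.77484130859375, 184.80118942260742, (8.172456741333008, 34.806068420410156), 99.3321762084961) [[0.46393156 0.0179632  0.098     ]]
(87.0, 322.4784393310547, 177.9228401184082, (8.203008651733398, 13.713078498840332), 97.69707489013672) [[0.37845505 0.1401165  0.098     ]]
(56.5, 274.72025299072266, 163.39041328430176, (7.609053134918213, 10.789863586425781), 98.2339096069336) [[ 0.36097187 -0.00580385  0.098     ]]
(77.0, 230.15895462036133, 161.93233680725098, (7.89511251449585, 12.824131965637207), 89.8124008178711) [[ 0.40338087 -0.12704286  0.098     ]]
top
(93.0, 229.45447540283203, 237.5179901123047, (10.906105041503906, 11.0807075500
[... 228 characters left out ...]
95751953, 190.41151809692383, (7.095668315887451, 25.70048713684082), 80.62041473388672) [[0.53218979 0.03919025 0.098     ]]
(88.0, 220.47234535217285, 173.07239151000977, (10.31610107421875, 11.044228553771973), 74.28681182861328) [[0.60252132 0.16268285 0.098     ]]
(82.0, 296.0626907348633, 161.59452629089355, (9.995041847229004, 10.653105735778809), 86.3208999633789) [[ 0.62741931 -0.10466792  0.098     ]]
(86.0, 217.71798133850098, 162.11925506591797, (11.1253662109375, 16.57541275024414), 67.46752166748047) [[0.64305621 0.17080961 0.098     ]]
(97.0, 294.0827331542969, 150.610689163208, (10.426758766174316, 18.45271110534668), 85.50271606445312) [[ 0.6682376  -0.10069225  0.098     ]]
```

```bash
cat > fit.py <<'E'
from h import *
def fit(P,Q):
    a=P.mean(0);b=Q.mean(0);H=(P-a).T@(Q-b);th=np.arctan2(H[0,1]-H[1,0],H[0,0]+H[1,1])
    r=np.array([[np.cos(th),-np.sin(th)],[np.sin(th),np.cos(th)]]);return th,b-r@a,r
L=np.array([[.115,.135],[.115,-.135],[-.115,.135],[-.115,-.135]])
SC=np.array([[.6064,.16205],[.63189,-.10557],[.37846,.14012],[.40338,-.12704]])
t4=None
TP=np.array([[.60252,.16268],[.62742,-.10467],[.37405,.14114],[np.nan]*2])
E
python3 - <<'E'
from fit import *
import pickle
s,t=pickle.load(open("ref.pkl","rb"))
for n,Q in (("s",SC),("t",TP)):
    k=~np.isnan(Q[:,0]); th,o,r=fit(L[k],Q[k]); print(n,th,o,(L[k]@r.T+o-Q[k])*1e3)
crop(t,290,215,40,30,15,"pics/t4.png")
E
```

```text
s 0.09432690058179005 [0.5050325 0.01739  ] [[ 0.4060131   0.57137413]
 [ 0.34652547 -0.60834507]
 [-0.63152547  0.83834507]
 [-0.1210131  -0.80137413]]
t 0.0941595045314201 [0.50073073 0.01797855] [[ 0.00854856  0.51289041]
 [ 0.49406456 -0.94108199]
 [-0.50261312  0.42819159]]
```

```bash
cat >> fit.py <<'E'
th=.0942; O=np.array([.502,.0177]); r=np.array([[np.cos(th),-np.sin(th)],[np.sin(th),np.cos(th)]])
def W(p): # platform -> world
    p=np.atleast_2d(p); return np.c_[p[:,:2]@r.T+O,p[:,2]]
E
python3 - <<'E'
from fit import *
import pickle
s,t=pickle.load(open("ref.pkl","rb"))
print(W([[.115,.135,.098],[.115,-.135,.098]]))
for nm,sg,x0,y0 in(("L",1,285,225),("R",-1,170,205)):
    S=10; im=cv2.resize(s["img"][y0:y0+50,x0:x0+60,::-1],None,fx=S,fy=S,interpolation=cv2.INTER_CUBIC)
    im=np.clip(im*1.6,0,255).astype(np.uint8)
    def dot(p,col):
        u=proj(s,W(p))[0]; print(nm,p,u); cv2.circle(im,tuple(int(v) for v in ((u-[x0,y0]+.5)*S)),3,col,-1)
    dot([.178,sg*.149,.084],(0,0,255))
    for d in(0,.005,.010,.015,.02): dot([.178,sg*.153,.084-d],(0,255,0))
    dot([.115,sg*.135,.098],(255,0,0))
    cv2.imwrite(f"pics/o{nm}.png",im)
E
```

```text
[[ 0.60379194  0.16291846  0.098     ]
 [ 0.62918834 -0.10588449  0.098     ]]
L [0.178, 0.149, 0.084] [309.31182568 253.64540903]
L [0.178, 0.153, 0.084] [311.02057651 253.9905589 ]
L [0.178, 0.153, 0.079] [310.81164239 255.53864971]
L [0.178, 0.153, 0.07400000000000001] [310.60376372 257.07773107]
L [0.178, 0.153, 0.069] [310.39693407 258.60786992]
L [0.178, 0.153, 0.064] [310.19114704 260.12913262]
L [0.115, 0.135, 0.098] [308.72030099 230.44113029]
R [0.178, -0.149, 0.084] [188.24699489 228.76124005]
R [0.178, -0.153, 0.084] [186.71389928 228.44068422]
R [0.178, -0.153, 0.079] [186.85060656 229.97759372]
R [0.178, -0.153, 0.07400000000000001] [186.98674783 231.50619521]
R [0.178, -0.153, 0.069] [187.12232542 233.02654493]
R [0.178, -0.153, 0.064] [187.25734168 234.53869874]
R [0.115, -0.135, 0.098] [202.46274553 209.65797769]
```

View pics/oL.png

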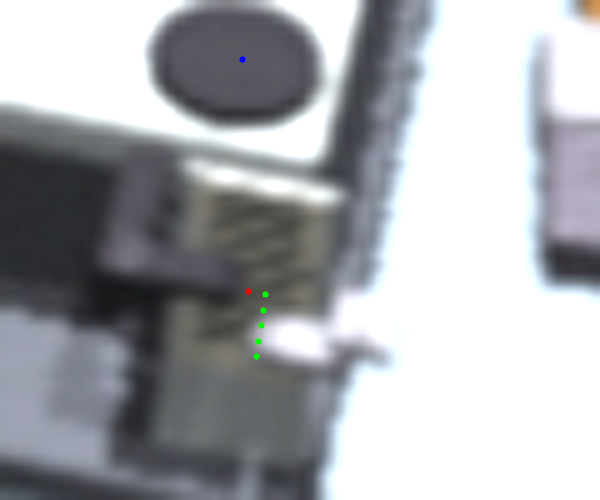

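View pics/oR.png

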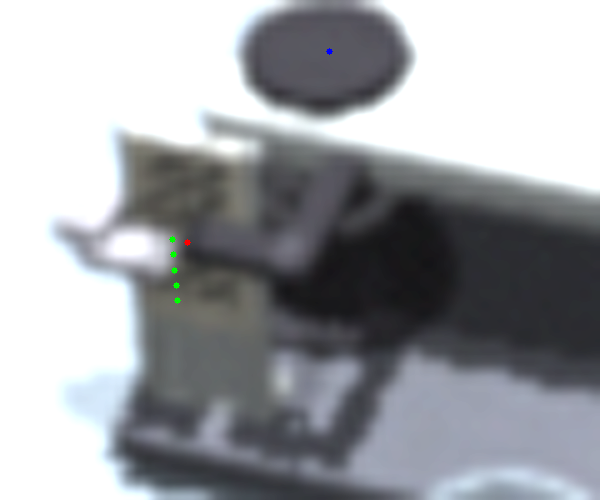

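Run:
```python
from fit import *
import pickle
s,t=pickle.load(open("ref.pkl","rb"))
np.set_printoptions(linewidth=220)
g=s["f"].mean(2).round().astype(int)
print("L cols 296-326"); 
for y in range(244,268): print(y,g[y,296:327])
print("R cols 172-200")
for y in range(218,242): print(y,g[y,172:204])
for nm,x0,y0 in(("L",294,240),("R",172,214)):
    im=s["img"][y0:y0+28,x0:x0+34,::-1]
    cv2.imwrite(f"pics/z{nm}.png",cv2.resize(im,None,fx=20,fy=20,interpolation=cv2.INTER_LANCZOS4))
```

```text
L cols 296-326
244 [ 42  54  57  56  50  43  46  58  72  75  70  65  68  76  92 110 126 130 134 147 159 155 125  87  65  81  87  99 143 172 177]
245 [ 44  54  56  54  48  37  38  55  70  72  62  54  53  54  51  54  62  67  76  96 111 110  92  71  76  90  91 117 158 175 177]
246 [ 49  55  55  52  46  42  43  57  71  72  61  51  47  45  46  48  50  53  56  66  75  73  64  58  78  92  87 109 151 173 177]
247 [ 53  58  57  48  40  43  52  64  72  68  55  50  51  55  59  57  50  46  49  62  73  71  61  57  78  90  91 127 165 176 176]
248 [ 57  64  62  53  38  39  52  66  72  68  61  62  58  52  51  49  48  48  56  69  75  71  60  56  76  85  91 136 171 178 176]
249 [ 61  69  70  63  51  46  53  63  67  64  58  54  50  49  51  56  60  57  57  67  73  71  60  60  78  83  98 145 172 177 177]
250 [ 65  73  72  66  58  54  55  57  59  58  55  52  54  59  58  53  49  48  55  67  73  68  62  75  90  88 115 158 175 177 176]
251 [ 58  68  67  60  55  56  57  55  56  56  53  47  46  48  50  50  49  53  60  67  69  67  67  85  94  85 108 152 174 176 177]
252 [ 32  39  41  41  43  48  50  52  54  54 
[... 4565 characters left out ...]
0  54  47  35  27  23  19  21]
237 [176 176 176 176 176 176 176 176 176 178 170 130  80  63  62  63  64  66  67  67  67  66  66  65  62  59  58  54  47  42  35  39]
238 [176 176 177 176 176 176 176 177 176 178 170 129  80  62  62  65  63  64  64  63  63  64  64  63  60  54  56  56  50  48  46  48]
239 [176 176 176 177 176 177 176 176 176 177 170 133  82  62  62  66  63  63  63  63  63  63  63  62  60  52  51  48  41  36  38  42]
240 [177 176 176 176 177 176 177 177 177 178 174 143  88  63  62  66  63  63  63  63  63  62  63  62  64  74  85  73  59  44  42  52]
241 [176 176 176 176 177 176 176 173 172 172 169 142  89  63  63  66  64  63  64  64  64  63  63  62  66  86 102  89  80  74  79  89]
```

View pics/zL.png

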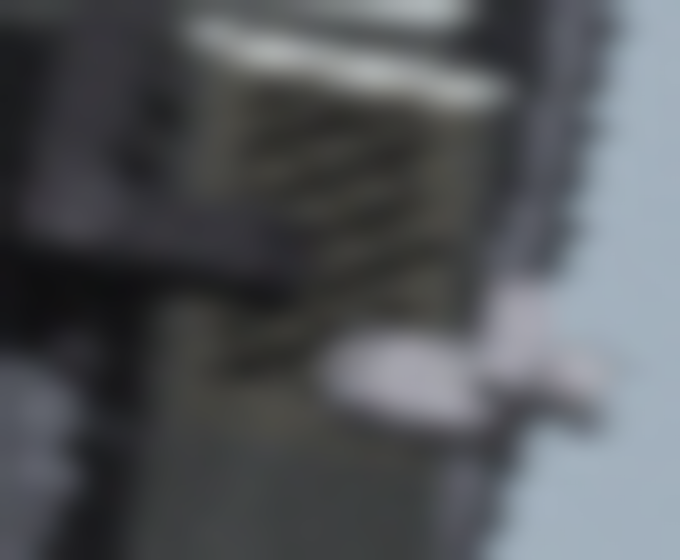

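View pics/zR.png

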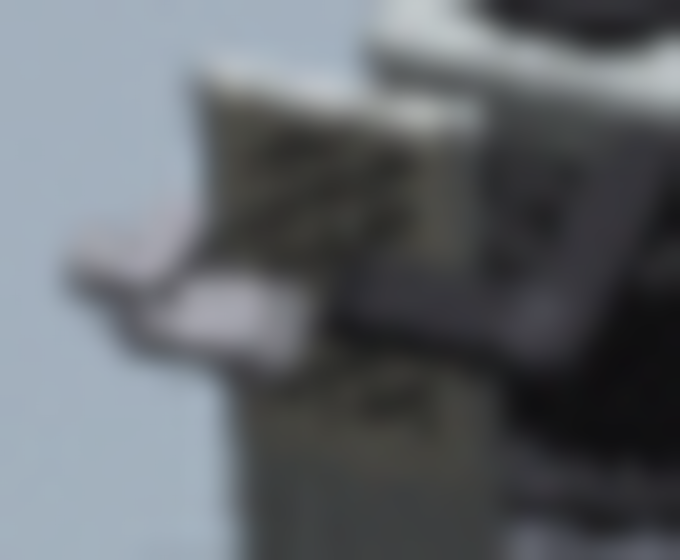

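```bash
cat >> fit.py <<'E'
def plan(pos,yaw_jaw,cmdp=None,cmdq=None):
    """tool-frame rotvec(deg) & shift to reach pos pointing down, jaws (tool y) along world angle yaw (mod pi)"""
    o=sensors.get_obs(); p=np.array(o["position"]) if cmdp is None else np.array(cmdp)
    M=R.from_quat(o["tool_rot"] if cmdq is None else cmdq)
    best=None
    for a in(yaw_jaw,yaw_jaw+np.pi):
        x=np.array([0,0,-1.]);y=np.array([np.cos(a),np.sin(a),0]);T=R.from_matrix(np.c_[x,y,np.cross(x,y)])
        rv=(M.inv()*T).as_rotvec(degrees=True)
        if best is None or np.linalg.norm(rv)<np.linalg.norm(best): best=rv
    return best.round(2), M.inv().apply(np.array(pos)-p).round(4)
E
python3 - <<'E'
from fit import *
o=sensors.get_obs(); print(R.from_quat(o["tool_rot"]).as_matrix().round(3), o["time"])
for nm,y in(("y'",th+np.pi/2),("x'",th)): print(nm,plan([.604,.163,.36],y))
t=imaging.camera("top")
for n,uv,z in(("wash",(395,158),.1),("dark",(455,168),.1),("rack",(390,207),.1),("reagent",(330,211),.1)): print(n,onz(t,[uv],z))
E
```

```text
[[-0.     0.228 -0.974]
 [-0.    -0.974 -0.228]
 [-1.     0.     0.   ]] 0.8
y' (array([ 7.77,  0.  , -0.01]), array([-0.1326, -0.5712, -0.6253]))
x' (array([-8.223e+01,  1.000e-02, -1.000e-02]), array([-0.1326, -0.5712, -0.6253]))
wash [[ 0.61796152 -0.45374081  0.1       ]]
dark [[ 0.56829814 -0.660264    0.1       ]]
rack [[ 0.44410065 -0.41528044  0.1       ]]
reagent [[ 0.44329947 -0.2077059   0.1       ]]
```

```bash
python3 -m crank '[[[0,0,0],[-0.05,0,0],0],[[0,0,0],[-0.10,-0.03,-0.03],0],[[2,0,0],[-0.133,-0.07,-0.075],0],[[4,0,0],[-0.133,-0.106,-0.115],0],[[6,0,0],[-0.133,-0.142,-0.155],0],[[7.8,0,0],[-0.133,-0.178,-0.195],0],[[7.8,0,0],[-0.133,-0.214,-0.235],0],[[7.8,0,0],[-0.133,-0.25,-0.275],0],[[7.8,0,0],[-0.133,-0.286,-0.315],0],[[7.8,0,0],[-0.133,-0.322,-0.355],0]]' 10; python3 -c "
from fit import *
print(plan([.604,.163,.36],th+np.pi/2)); print(sensors.get_obs()['q'])"
```

```text
time: 2.1
position: [0.3983, -0.1395, 0.3608]
tool_rot: [0.707, 0.033, -0.706, 0.033]
force: [0.8, -1.0, 0.6]
grip_width: 0.0008
(array([-0.04, -0.05, -0.05]), array([ 0.0007, -0.282 , -0.2331]))
[-4.71367406e-01 -1.85894838e-01  1.36938741e+00 -2.19997383e-04
  1.95691593e+00  1.00580417e+00]
```

```bash
python3 -m crank '[[[0,0,0],[0,-0.04,-0.033],0],[[0,0,0],[0,-0.08,-0.066],0],[[0,0,0],[0,-0.12,-0.1],0],[[0,0,0],[0,-0.16,-0.133],0],[[0,0,0],[0,-0.2,-0.166],0],[[0,0,0],[0.03,-0.24,-0.2],0],[[0,0,0],[0.06,-0.282,-0.233],0],[[0,0,0],[0.11,-0.282,-0.233],0],[[0,0,0],[0.16,-0.282,-0.233],0],[[0,0,0],[0.18,-0.282,-0.233],0]]'; python3 -m crank '[[[0,0,0],[0,0,0],0],[[0,0,0],[0,0,0],0]]'; python3 -c "
from fit import *
print(plan([.604,.163,.12],th+np.pi/2)); print(sensors.get_obs())
s=grab('scene',2);crop(s,230,120,140,150,4,'pics/s2.png');t=grab('top',2);crop(t,180,110,130,120,5,'pics/t2.png')"
```

```text
time: 3.35
position: [0.6013, 0.1614, 0.1756]
tool_rot: [-0.704, -0.033, 0.709, -0.034]
force: [0.1, -0.3, 0.2]
grip_width: 0.0
time: 3.6
position: [0.604, 0.1615, 0.1822]
tool_rot: [0.707, 0.033, -0.705, 0.033]
force: [-0.8, -0.3, 0.3]
grip_width: 0.0005
(array([-0.03, -0.15,  0.01]), array([ 0.0622, -0.0015, -0.    ]))
{'time': 3.6, 'q': array([ 1.70691687e-01,  2.64748989e-01,  1.25520567e+00, -4.25189985e-05,
        1.61898853e+00,  1.64785086e+00]), 'qd': array([-0.00079612, -0.01248081, -0.01873461, -0.00152673, -0.00065993,
        0.00187454]), 'joint_torque': array([ 1.95688818e-02, -4.00740194e+01, -2.91049844e+01,  1.13910728e-02,
       -5.81492472e-02, -8.93157744e-05]), 'position': array([0.60397061, 0.1615263 , 0.18215203]), 'tool_rot': array([ 0.70726276,  0.03319371, -0.70539995,  0.03299203]), 'force': array([-0.77623741, -0.34113695,  0.31499402]), 'moment': array([-0.02668921,  0.02253337, -0.01100971]), 'grip_width': 0.0004945422162438644}
```

View pics/s2.png

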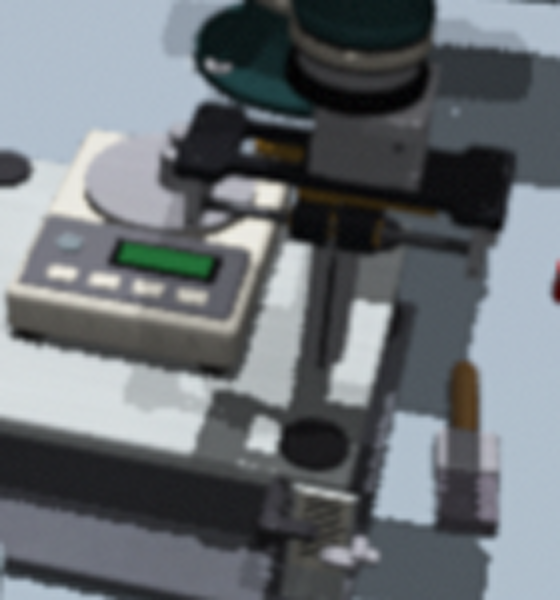

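View pics/t2.png

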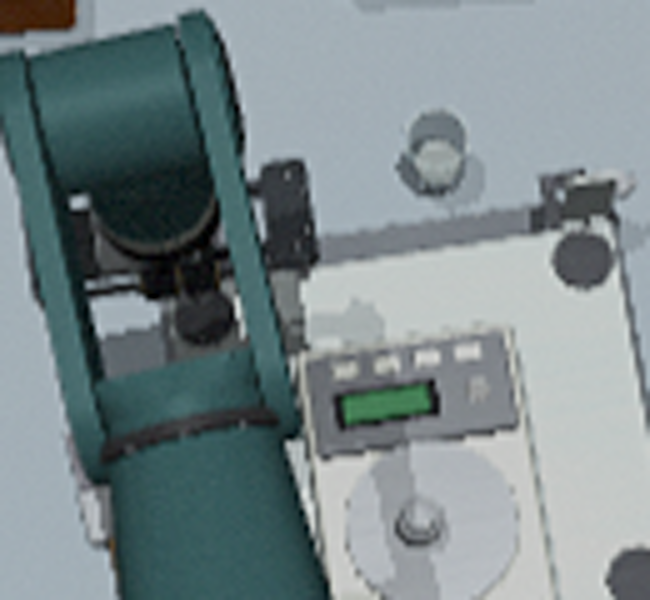

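Run:
```python
from fit import *
s=grab("scene",3); crop(s,262,138,105,85,7,"pics/s3.png")
o,d=ray(s,[[277.5,176],[276,158],[350,188],[311,210],[349,170],[360,160]])
n=np.array([np.cos(th),np.sin(th)])
k=(.115-(o[:2]-O)@n)/(d[:,:2]@n); P=o+d*k[:,None]
print(np.c_[(P[:,:2]-O)@np.array([-np.sin(th),np.cos(th)]),P[:,2]].round(3))
```

```text
[[0.051 0.24 ]
 [0.045 0.287]
 [0.213 0.242]
 [0.134 0.161]
 [0.205 0.288]
 [0.224 0.317]]
```

View pics/s3.png

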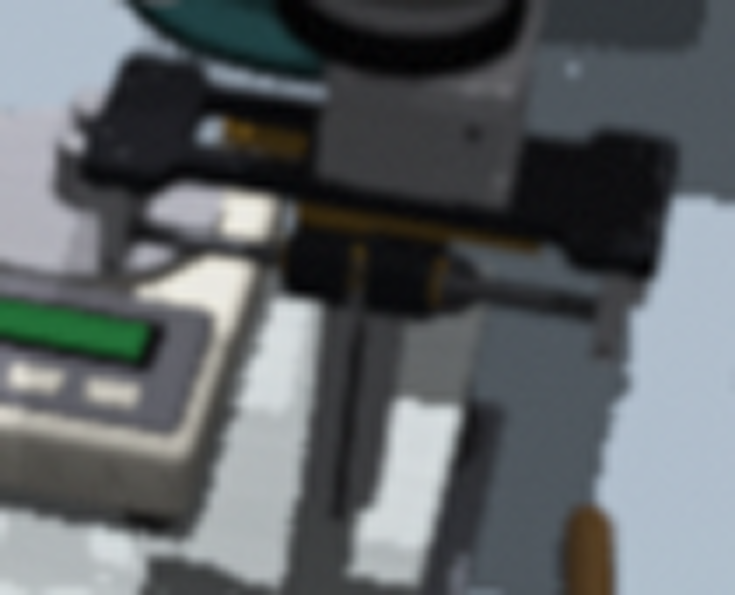

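```bash
python3 -m crank '[[[0,0,0],[0.02,-0.0015,0],0],[[0,0,0],[0.04,-0.0015,0],0],[[0,0,0],[0.05,-0.0015,0],0],[[0,0,0],[0.055,-0.0015,0],0],[[0,0,0],[0.055,-0.0015,0],0],[[0,0,0],[0.055,-0.0015,0],0],[[0,0,0],[0.055,-0.0015,0],0]]'; python3 -m crank '[[[0,0,0],[0.001,0,0],0],[[0,0,0],[0.001,0,0],0],[[0,0,0],[0.002,0,0],0],[[0,0,0],[0.002,0,0],0],[[0,0,0],[0.003,0,0],0],[[0,0,0],[0.003,0,0],0]]'
```

```text
time: 4.82
position: [0.6035, 0.1629, 0.1263]
tool_rot: [0.707, 0.033, -0.706, 0.033]
force: [0.0, 0.1, 0.0]
grip_width: 0.0005
time: 5.58
position: [0.603, 0.1629, 0.1223]
tool_rot: [-0.706, -0.033, 0.706, -0.033]
force: [-0.1, -0.3, -1.0]
grip_width: 0.0003
```

```bash
python3 -m crank '[[[0,0,0],[0.001,0,0],0],[[0,0,0],[0.002,0,0],0],[[0,0,0],[0.003,0,0],0],[[0,0,0],[0.004,0,0],0],[[0,0,0],[0.005,0,0],0],[[0,0,0],[0.006,0,0],0],[[0,0,0],[0.007,0,0],0],[[0,0,0],[0.008,0,0],0],[[0,0,0],[0.008,0,0],0],[[0,0,0],[0.008,0,0],0]]';  python3 - <<'E'
from fit import *
np.set_printoptions(linewidth=220)
z=[];f=[]
s=imaging.camera("scene");a=s["img"].astype(float)
for i in range(5):
    o=sensors.get_obs();z.append(o["position"][2]);f.append(o["force"][2]); a+=imaging.camera("scene")["img"]
s["f"]=a/6;s["img"]=(a/6).astype(np.uint8)
print(np.mean(z),np.std(z),np.mean(f),np.std(f))
g=s["f"].mean(2).round().astype(int)
for y in range(244,268): print(y,g[y,296:327])
im=s["img"][240:268,294:328,::-1]
cv2.imwrite("pics/zL2.png",cv2.resize(im,None,fx=20,fy=20,interpolation=cv2.INTER_LANCZOS4))
E
```

```text
time: 6.82
position: [0.6033, 0.1631, 0.1148]
tool_rot: [0.707, 0.033, -0.706, 0.033]
force: [1.3, 1.8, 2.7]
grip_width: 0.0005
0.11469757393180957 2.8101101398125933e-05 2.945254340822573 0.5392697845764668
244 [ 43  57  59  54  47  45  55  67  78  82  77  71  74  84 100 120 137 141 145 159 171 167 133  85  43  31  42  76 124 153 158]
245 [ 47  59  62  59  49  40  50  67  78  78  68  59  58  58  57  60  67  74  84 105 122 120  98  65  37  30  48  96 139 156 158]
246 [ 53  60  62  57  43  31  41  63  78  79  68  56  51  51  51  52  55  58  63  72  83  81  67  47  33  31  47  89 133 154 157]
247 [ 53  62  61  55  40  30  44  65  78  74  60  56  56  61  65  62  55  50  53  68  79  77  63  43  32  32  56 108 146 158 158]
248 [ 57  62  61  50  32  29  49  71  81  75  67  68  64  58  56  54  53  53  62  76  83  78  62  41  31  34  63 117 148 154 157]
249 [ 62  68  64  52  32  28  50  72  77  70  60  58  57  54  56  62  66  62  64  74  81  76  59  38  32  35  60 102 119 125 141]
250 [68 77 75 63 49 45 53 65 62 55 52 55 62 68 65 57 55 53 60 73 80 73 55 36 32 36 50 66 70 73 81]
251 [73 82 80
[... 1217 characters left out ...]
7  56  66  70  71  74  79  79  79  77  72  69  70  79  88  94 103 101  83  66  67  74  77  78  80  83  85]
262 [90 57 36 36 45 59 67 69 68 72 76 75 74 73 72 71 70 68 67 65 64 62 61 64 76 83 83 83 85 86 86]
263 [92 57 35 32 42 58 67 68 68 71 74 73 70 70 70 69 69 69 68 66 59 53 55 68 81 86 86 86 87 86 86]
264 [88 63 39 33 45 60 67 68 69 71 73 71 70 70 69 68 69 69 68 68 69 66 67 76 85 86 86 86 86 85 86]
265 [75 49 32 33 47 62 68 68 69 72 73 70 69 70 70 70 68 68 68 76 89 90 80 81 85 86 86 87 86 86 86]
266 [66 40 30 35 52 66 68 69 71 74 75 72 69 70 71 69 69 68 68 77 92 90 81 83 86 86 86 87 86 86 86]
267 [49 32 32 43 61 71 69 70 73 75 75 72 70 70 70 70 68 68 68 77 88 82 78 84 86 86 86 86 86 87 86]
```

View pics/zL2.png

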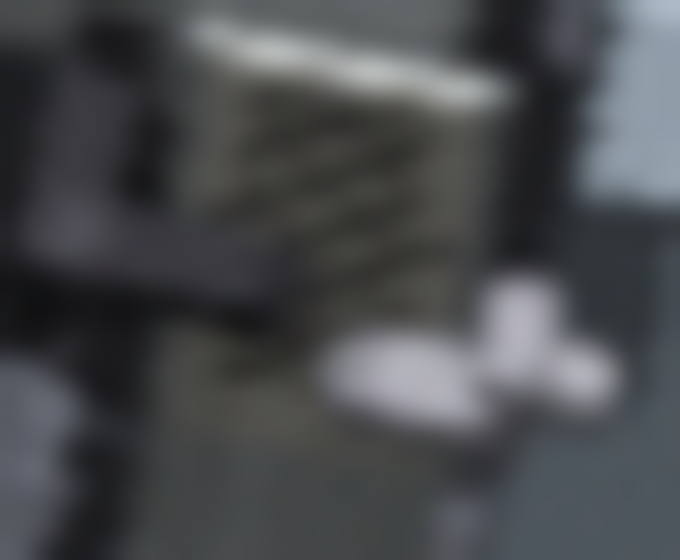

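```bash
cat >> fit.py <<'E'
def edge(g,col,y0,y1):
    """row of steepest bright->dark going down"""
    d=g[y0:y1+1,col]-g[y0+1:y1+2,col]; i=int(np.argmax(d)); 
    if 0<i<len(d)-1:
        a,b,c=d[i-1],d[i],d[i+1]; o=.5*(a-c)/(a-2*b+c)
    else: o=0
    return y0+i+.5+o, d[i]
def meas(s,pc,py,ic,iy,sl):
    g=s["f"].mean(2)
    P=[(c,)+edge(g,c,*py) for c in pc]; I=[(c,)+edge(g,c,*iy) for c in ic]
    print("ptr",[(c,round(y,2),int(k)) for c,y,k in P]); print("idx",[(c,round(y,2),int(k)) for c,y,k in I])
    pm=np.median([y-sl*(c-pc[0]) for c,y,k in P]); im=np.median([y-sl*(c-pc[0]) for c,y,k in I]); print("ptr@%d %.2f idx %.2f diff %.2f px"%(pc[0],pm,im,im-pm))
E
python3 - <<'E'
from fit import *
import pickle
s,t=pickle.load(open("ref.pkl","rb"))
meas(s,range(299,307),(249,256),range(310,317),(257,262),.202)
s=grab("scene",4)
meas(s,range(299,307),(249,257),range(310,317),(257,262),.202)
s0=pickle.load(open("ref.pkl","rb"))[0]
meas(s0,range(189,196),(226,233),range(180,187),(227,233),.209)
E
```

```text
ptr [(299, np.float64(251.9), 19), (300, np.float64(252.37), 18), (301, np.float64(252.44), 20), (302, np.float64(252.4), 18), (303, np.float64(252.44), 17), (304, np.float64(252.55), 15), (305, np.float64(253.04), 12), (306, np.float64(253.23), 15)]
idx [(310, np.float64(259.52), 19), (311, np.float64(259.6), 39), (312, np.float64(259.75), 45), (313, np.float64(260.14), 46), (314, np.float64(260.4), 55), (315, np.float64(260.52), 60), (316, np.float64(260.58), 56)]
ptr@299 251.82 idx 257.29 diff 5.47 px
ptr [(299, np.float64(253.42), 23), (300, np.float64(253.59), 23), (301, np.float64(253.61), 21), (302, np.float64(253.65), 17), (303, np.float64(253.9), 13), (304, np.float64(254.21), 18), (305, np.float64(254.39), 22), (306, np.float64(254.49), 22)]
idx [(310, np.float64(259.52), 20), (311, np.float64(259.61), 44), (312, np.float64(259.76), 49), (313, np.float64(260.15), 50), (314, np.float64(260.41), 59), (315, np.float64(260.55), 64), (316, np.float64(260.67), 61)]
ptr@299 253.19 idx 257.30 diff 4.11 px
ptr [(189, np.float64(229.19), 10), (190, np.float64(229.45), 16), (191, np.float64(229.45), 16), (192, np.float64(229.53), 15), (193, np.float64(229.97), 11), (194, np.float64(230.2), 14), (195, np.float64(230.35), 15)]
idx [(180, np.float64(230.28), 26), (181, np.float64(230.35), 42), (182, np.float64(230.44), 48), (183, np.float64(230.69), 48), (184, np.float64(230.98), 39), (185, np.float64(231.57), 36), (186, np.float64(231.65), 32)]
ptr@189 229.13 idx 232.03 diff 2.90 px
```

```bash
python3 -m crank '[[[0,0,0],[0.001,0,0],0],[[0,0,0],[0.002,0,0],0],[[0,0,0],[0.003,0,0],0],[[0,0,0],[0.004,0,0],0],[[0,0,0],[0.005,0,0],0],[[0,0,0],[0.006,0,0],0],[[0,0,0],[0.007,0,0],0],[[0,0,0],[0.0075,0,0],0],[[0,0,0],[0.0075,0,0],0],[[0,0,0],[0.0075,0,0],0]]';  cat > look.py <<'E'
from fit import *
import sys
z=[];f=[]
s=imaging.camera("scene");a=s["img"].astype(float)
for i in range(4):
    o=sensors.get_obs();z.append(o["position"][2]);f.append(o["force"][2]); a+=imaging.camera("scene")["img"]
s["f"]=a/5;s["img"]=(a/5).astype(np.uint8)
print("t",o["time"],"z",np.mean(z).round(5),"F",np.mean(f).round(2), np.round(o["position"][:2],4))
if sys.argv[1]=="L": meas(s,range(299,307),(249,260),range(310,317),(257,262),.202); x0,y0=294,240
else: meas(s,range(189,196),(226,235),range(180,187),(227,233),.209); x0,y0=172,214
im=s["img"][y0:y0+28,x0:x0+34,::-1]
cv2.imwrite(sys.argv[2],cv2.resize(im,None,fx=20,fy=20,interpolation=cv2.INTER_LANCZOS4))
E
python3 look.py L pics/zL3.png
```

```text
time: 8.57
position: [0.6034, 0.1631, 0.1075]
tool_rot: [0.707, 0.033, -0.706, 0.033]
force: [2.2, 2.6, 5.3]
grip_width: 0.0008
t 8.775 z 0.10751 F 5.84 [0.6034 0.1631]
ptr [(299, np.float64(254.52), 26), (300, np.float64(254.74), 19), (301, np.float64(255.1), 17), (302, np.float64(255.26), 19), (303, np.float64(255.34), 20), (304, np.float64(255.45), 20), (305, np.float64(255.66), 19), (306, np.float64(255.99), 14)]
idx [(310, np.float64(259.54), 19), (311, np.float64(259.6), 43), (312, np.float64(259.73), 49), (313, np.float64(260.16), 50), (314, np.float64(260.41), 58), (315, np.float64(260.54), 64), (316, np.float64(260.69), 60)]
ptr@299 254.53 idx 257.31 diff 2.78 px
```

View pics/zL3.png

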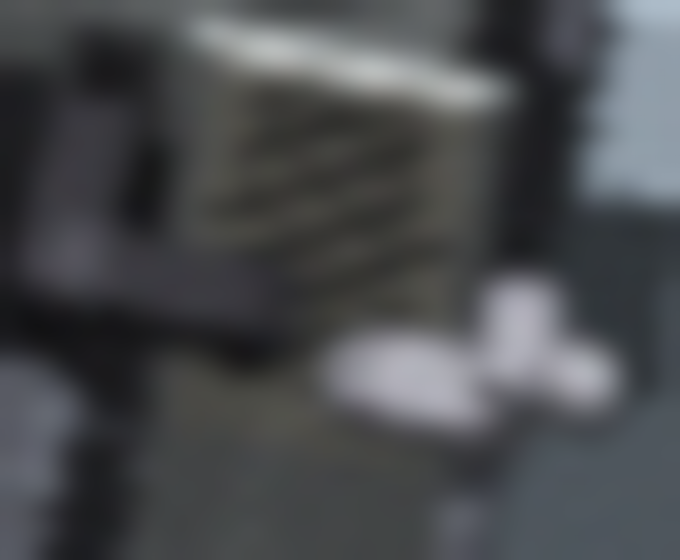

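Run:
```python
from fit import *
s=grab("scene",3); crop(s,262,150,100,115,6,"pics/s4.png"); crop(s,170,140,180,140,4,"pics/s4b.png")
o=sensors.get_obs(); print(o["force"],o["moment"],o["position"],R.from_quat(o["tool_rot"]).as_matrix().round(3)[:,0],o["grip_width"])
print(proj(s,[o["position"]-[0,0,.022]]))
```

```text
[2.83560258 3.63676504 5.00776471] [ 0.54375529 -0.33932155 -0.01702494] [0.60341626 0.16302547 0.1075203 ] [ 0.001  0.    -1.   ] 0.0003780027034168993
[[308.32555979 234.22141899]]
```

View pics/s4.png

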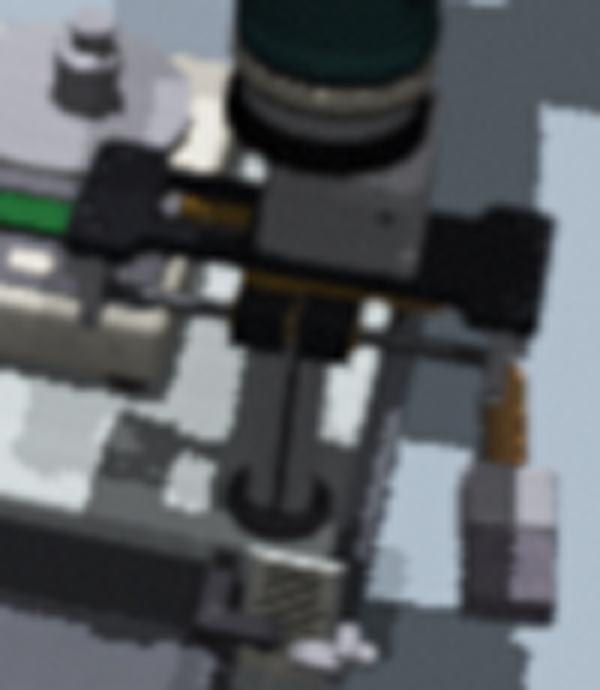

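View pics/s4b.png

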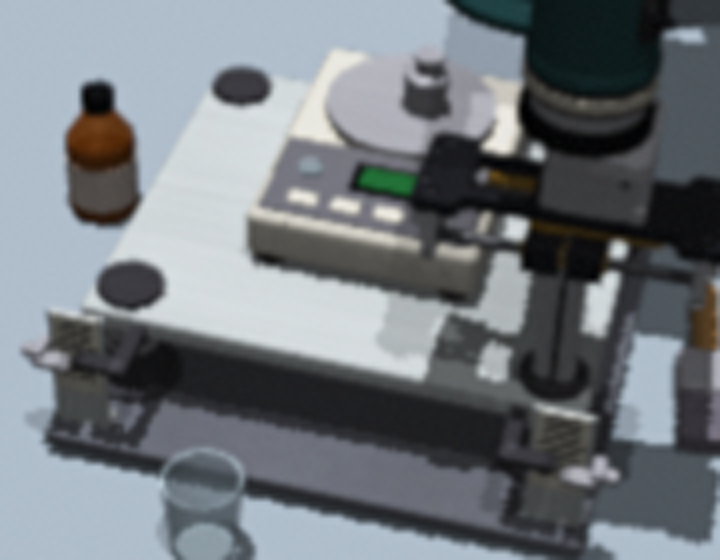

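Run:
```python
from fit import *
import pickle
s0=pickle.load(open("ref.pkl","rb"))[0]
s=grab("scene",4)
for q in(s0,s):
    meas(q,range(189,200),(226,235),range(180,187),(227,233),.209)
    for r in caps(q,(170,140,350,280),40,400):
        print([round(v,2) for v in r[:3]],np.round(r[3],1))
def trk(x0,y0,w,h,nm,m=4):
    a=s0["f"].mean(2).astype(np.float32)[y0:y0+h,x0:x0+w]; b=s["f"].mean(2).astype(np.float32)[y0-m:y0+h+m,x0-m:x0+w+m]
    c=cv2.matchTemplate(b,a,cv2.TM_CCOEFF_NORMED); _,v,_,(x,y)=cv2.minMaxLoc(c)
    ox=.5*(c[y,x-1]-c[y,x+1])/(c[y,x-1]-2*c[y,x]+c[y,x+1]) if 0<x<2*m else 0
    oy=.5*(c[y-1,x]-c[y+1,x])/(c[y-1,x]-2*c[y,x]+c[y+1,x]) if 0<y<2*m else 0
    print(nm,"score %.2f dx %.2f dy %.2f"%(v,x+ox-m,y+oy-m))
trk(188,222,18,12,"ptrR"); trk(192,203,20,15,"capR"); trk(222,155,17,13,"capNR");trk(314,171,17,13,"capNL");trk(177,215,13,18,"scaleR");trk(268,150,14,18,"weight");trk(232,190,20,20,"balanceR");trk(294,243,12,14,"ptrL");trk(299,224,20,15,"capL")
```

```text
ptr [(189, np.float64(229.19), 10), (190, np.float64(229.45), 16), (191, np.float64(229.45), 16), (192, np.float64(229.53), 15), (193, np.float64(229.97), 11), (194, np.float64(230.2), 14), (195, np.float64(230.35), 15), (196, np.float64(230.54), 16), (197, np.float64(231.19), 18), (198, np.float64(231.53), 24), (199, np.float64(231.49), 21)]
idx [(180, np.float64(230.28), 26), (181, np.float64(230.35), 42), (182, np.float64(230.44), 48), (183, np.float64(230.69), 48), (184, np.float64(230.98), 39), (185, np.float64(231.57), 36), (186, np.float64(231.65), 32)]
ptr@189 229.15 idx 232.03 diff 2.88 px
[64.5, 219.54, 258.23] [ 5.1 18.6]
[144.0, 308.08, 231.03] [11.5 16.2]
[124.0, 202.1, 210.32] [10.5 15.3]
[194.5, 270.77, 184.8] [ 8.2 34.8]
[87.0, 322.48, 177.92] [ 8.2 13.7]
[56.5, 274.72, 163.39] [ 7.6 10.8]
[77.0, 230.16, 161.93] [ 7.9 12.8]
ptr [(189, np.float64(230.36), 14), (190, np.float64(230.54), 18), (191, np.float64(230.6), 18), (192, np.float64(231.02), 14), (193, 226.5, 17), (194, np.float64(231.29), 15), (195, np.float64(231.39), 17), (196, np.float64(231.69), 14), (197, np.float64(232.43), 23), (198, np.float64(232.61), 25), (199, np.float64(232.64), 24)]
idx [(180, np.float64(230.27), 28), (181, np.float64(230.35), 44), (182, np.float64(230.45), 51), (183, np.float64(230.67), 53), (184, np.float64(231.0), 41), (185, np.float64(231.57), 39), (186, np.float64(231.62), 34)]
ptr@189 230.33 idx 232.04 diff 1.72 px
[47.0, 219.91, 258.43] [ 3.7 19.6]
[120.5, 202.16, 210.99] [10.3 15.1]
[64.5, 276.41, 164.85] [ 8.3 11.3]
[361.0, 195.13, 181.18] [16.1 35. ]
[74.0, 230.0, 161.42] [ 7.5 12.8]
ptrR score 0.96 dx 0.14 dy 1.07
capR score 0.98 dx 0.19 dy 0.73
capNR score 0.97 dx -0.14 dy -0.60
capNL score 0.55 dx -4.00 dy -2.66
scaleR score 1.00 dx 0.01 dy -0.01
weight score 0.93 dx 1.34 dy 1.19
balanceR score 0.99 dx 0.14 dy 1.12
ptrL score 0.83 dx -0.16 dy 2.06
capL score 0.69 dx -0.24 dy 2.15
```

Run:
```python
from fit import *
import pickle
s0=pickle.load(open("ref.pkl","rb"))[0]
s=grab("scene",3)
a=s0["img"][145:180,250:300,::-1];b=s["img"][145:180,250:300,::-1]
cv2.imwrite("pics/w.png",np.vstack([cv2.resize(v,None,fx=8,fy=8,interpolation=cv2.INTER_CUBIC) for v in(a,b)]))
crop(s,262,180,100,60,8,"pics/hang.png")
o,d=ray(s,[[277.8,204],[263+2,195]])
n=np.array([np.cos(th),np.sin(th)])
for x in(.09,.115,.14):
    k=(x-(o[:2]-O)@n)/(d[:,:2]@n); P=o+d*k[:,None]
    print(x,np.c_[(P[:,:2]-O)@np.array([-np.sin(th),np.cos(th)]),P[:,2]].round(3))
o=sensors.get_obs();print(o["q"],o["joint_torque"])
```

```text
0.09 [[0.051 0.14 ]
 [0.018 0.16 ]]
0.115 [[0.056 0.161]
 [0.024 0.18 ]]
0.14 [[0.06  0.181]
 [0.03  0.2  ]]
[1.73118324e-01 3.01565342e-01 1.35917148e+00 8.52914483e-05
 1.47962133e+00 1.65027718e+00] [-1.42361138e+00 -3.83635890e+01 -2.53042638e+01 -8.67243614e-01
  7.47532155e-01 -9.59961297e-03]
```

View pics/w.png

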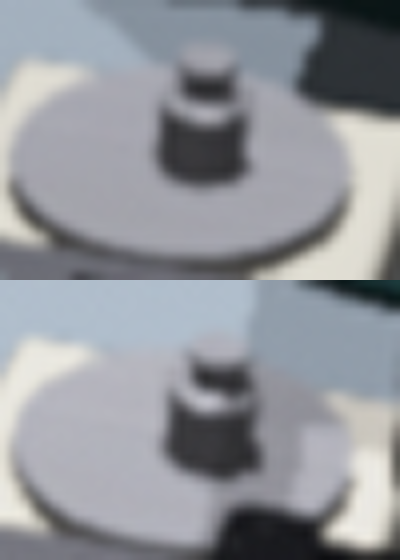

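View pics/hang.png

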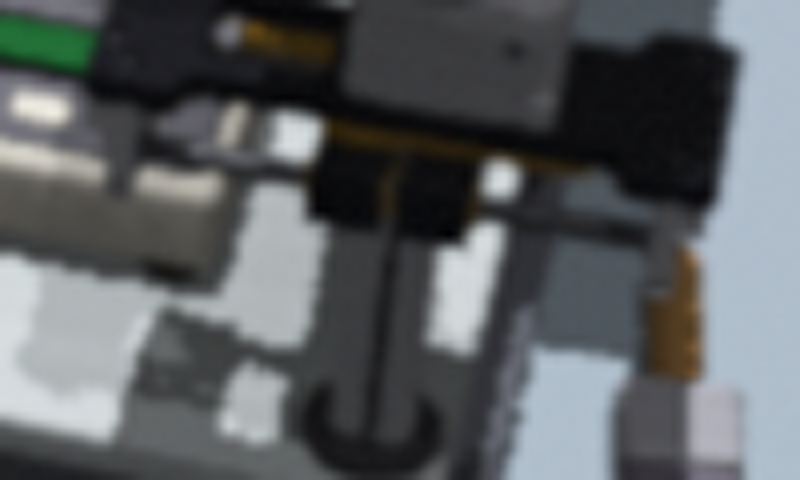

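Run:
```python
from fit import *
import pickle
s0=pickle.load(open("ref.pkl","rb"))[0]
crop(s0,225,175,80,45,10,"pics/bal.png")
o,d=ray(s0,[[288.7,200],[232,193],[288.5,212]])
n=np.array([np.cos(th),np.sin(th)])
for x in(.1,):
    k=(x-(o[:2]-O)@n)/(d[:,:2]@n); P=o+d*k[:,None]
    print(x,np.c_[(P[:,:2]-O)@np.array([-np.sin(th),np.cos(th)]),P[:,2]].round(3))
```

```text
0.1 [[ 0.078  0.166]
 [-0.062  0.156]
 [ 0.08   0.13 ]]
```

View pics/bal.png

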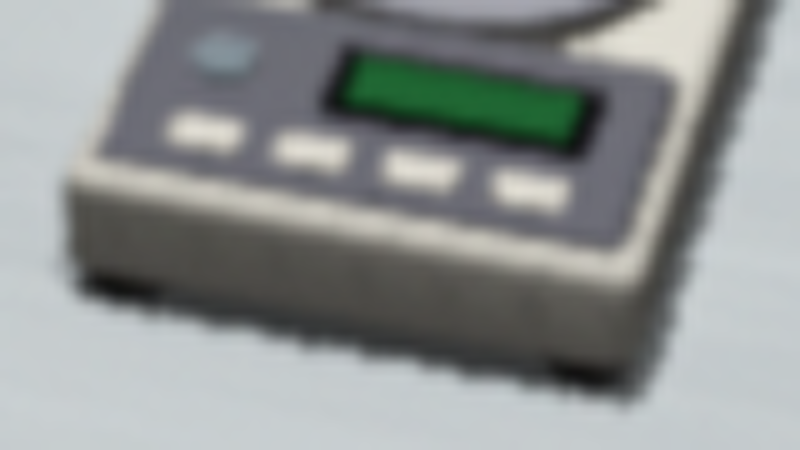

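```bash
python3 -m crank '[[[0,0,0],[0.001,0,0],0],[[0,0,0],[0.002,0,0],0],[[0,0,0],[0.003,0,0],0],[[0,0,0],[0.004,0,0],0],[[0,0,0],[0.005,0,0],0],[[0,0,0],[0.006,0,0],0],[[0,0,0],[0.006,0,0],0],[[0,0,0],[0.006,0,0],0]]'; python3 look.py L pics/zL4.png;  python3 - <<'E'
from fit import *
o=sensors.get_obs(); print(o["force"],o["moment"])
s=grab("scene",2); meas(s,range(189,193),(228,236),range(180,187),(227,233),.209)
E
```

```text
time: 10.32
position: [0.6037, 0.1629, 0.1023]
tool_rot: [0.707, 0.033, -0.706, 0.033]
force: [1.5, 2.7, 6.7]
grip_width: 0.0002
t 10.525 z 0.10224 F 7.44 [0.6037 0.1629]
ptr [(299, np.float64(255.57), 21), (300, np.float64(255.64), 21), (301, np.float64(255.78), 16), (302, np.float64(256.1), 14), (303, np.float64(256.24), 17), (304, np.float64(256.34), 19), (305, np.float64(256.44), 18), (306, np.float64(256.52), 13)]
idx [(310, np.float64(259.51), 21), (311, np.float64(259.61), 43), (312, np.float64(259.73), 49), (313, np.float64(260.16), 50), (314, np.float64(260.4), 59), (315, np.float64(260.54), 63), (316, np.float64(260.7), 60)]
ptr@299 255.40 idx 257.29 diff 1.89 px
[1.42504909 3.17368104 8.15988457] [ 0.48657113 -0.2633628   0.06307472]
ptr [(189, np.float64(230.45), 13), (190, np.float64(230.69), 15), (191, np.float64(231.11), 13), (192, np.float64(231.4), 18)]
idx [(180, np.float64(230.28), 28), (181, np.float64(230.35), 45), (182, np.float64(230.44), 50), (183, np.float64(230.68), 52), (184, np.float64(231.07), 43), (185, np.float64(231.57), 38), (186, np.float64(231.65), 34)]
ptr@189 230.59 idx 232.11 diff 1.52 px
```

View pics/zL4.png

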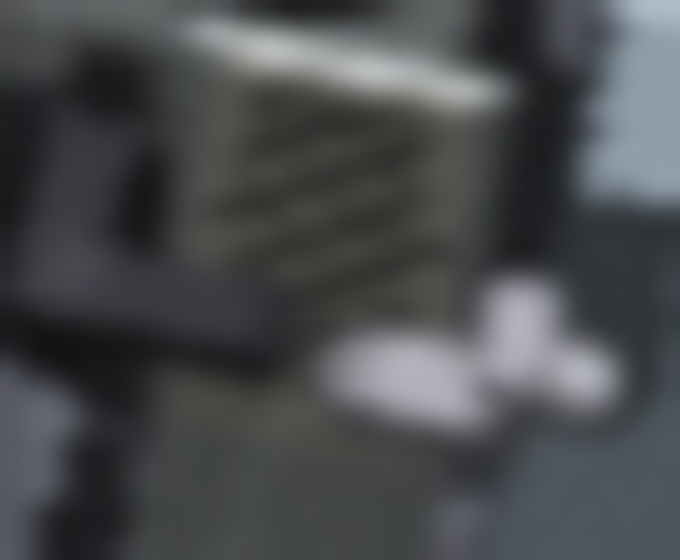

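```bash
python3 -m crank '[[[0,0,0],[0.001,0,0],0],[[0,0,0],[0.002,0,0],0],[[0,0,0],[0.003,0,0],0],[[0,0,0],[0.004,0,0],0],[[0,0,0],[0.005,0,0],0],[[0,0,0],[0.006,0,0],0],[[0,0,0],[0.006,0,0],0],[[0,0,0],[0.006,0,0],0]]'; python3 look.py L pics/zL5.png;  python3 - <<'E'
from fit import *
o=sensors.get_obs(); print(o["force"],o["moment"])
s=grab("scene",2); meas(s,range(189,193),(228,236),range(180,187),(227,233),.209)
crop(s,262,160,100,105,6,"pics/s5.png")
E
```

```text
time: 11.68
position: [0.6039, 0.1628, 0.0969]
tool_rot: [0.707, 0.033, -0.705, 0.033]
force: [0.8, 1.8, 9.8]
grip_width: 0.0001
t 11.875 z 0.09696 F 9.38 [0.6039 0.1628]
ptr [(299, np.float64(256.54), 23), (300, np.float64(256.67), 20), (301, np.float64(256.78), 17), (302, np.float64(257.03), 13), (303, np.float64(257.2), 16), (304, np.float64(257.34), 18), (305, np.float64(257.35), 17), (306, np.float64(257.38), 11)]
idx [(310, np.float64(259.51), 20), (311, np.float64(259.59), 42), (312, np.float64(259.73), 49), (313, np.float64(260.15), 50), (314, np.float64(260.42), 59), (315, np.float64(260.54), 63), (316, np.float64(260.69), 60)]
ptr@299 256.38 idx 257.29 diff 0.91 px
[0.70737206 1.83949524 9.01505756] [ 0.35349132 -0.09931593  0.02682861]
ptr [(189, np.float64(230.58), 8), (190, np.float64(231.16), 11), (191, np.float64(231.38), 16), (192, np.float64(231.54), 17)]
idx [(180, np.float64(230.27), 27), (181, np.float64(230.35), 45), (182, np.float64(230.46), 50), (183, np.float64(230.69), 53), (184, np.float64(230.99), 42), (185, np.float64(231.59), 39), (186, np.float64(231.65), 34)]
ptr@189 230.93 idx 232.04 diff 1.11 px
```

View pics/zL5.png

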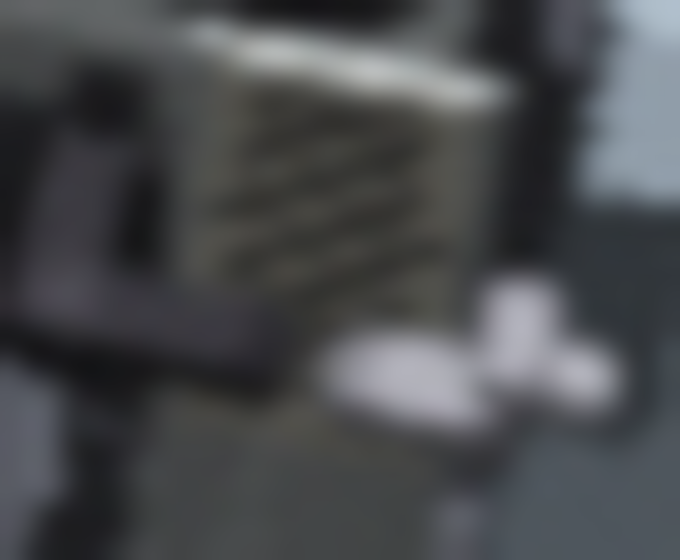

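View pics/s5.png

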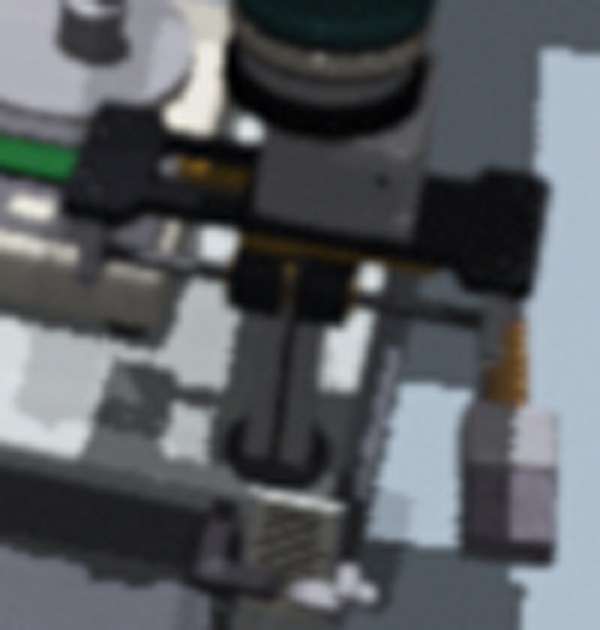

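```bash
python3 -m crank '[[[0,0,0],[0.001,0,0],0],[[0,0,0],[0.002,0,0],0],[[0,0,0],[0.003,0,0],0],[[0,0,0],[0.004,0,0],0],[[0,0,0],[0.004,0,0],0],[[0,0,0],[0.004,0,0],0],[[0,0,0],[0.004,0,0],0],[[0,0,0],[0.004,0,0],0]]'; python3 look.py L pics/zL6.png;  python3 - <<'E'
from fit import *
o=sensors.get_obs(); print(o["force"],o["moment"])
s=grab("scene",4); meas(s,range(189,193),(228,236),range(180,187),(227,233),.209)
E
```

```text
time: 13.02
position: [0.604, 0.1626, 0.0934]
tool_rot: [0.707, 0.033, -0.705, 0.033]
force: [0.3, 1.9, 10.5]
grip_width: 0.0006
t 13.225 z 0.09344 F 10.56 [0.604  0.1626]
ptr [(299, np.float64(257.32), 21), (300, np.float64(257.42), 22), (301, np.float64(257.44), 21), (302, np.float64(257.5), 16), (303, np.float64(257.79), 12), (304, np.float64(258.17), 16), (305, np.float64(258.36), 20), (306, np.float64(258.39), 15)]
idx [(310, np.float64(259.53), 20), (311, np.float64(259.59), 42), (312, np.float64(259.76), 48), (313, np.float64(260.14), 49), (314, np.float64(260.41), 60), (315, np.float64(260.54), 63), (316, np.float64(260.69), 61)]
ptr@299 257.09 idx 257.31 diff 0.22 px
[-0.16113489  1.64546177 10.80198698] [ 0.28921317 -0.0520927   0.04060242]
ptr [(189, np.float64(231.25), 11), (190, np.float64(231.55), 16), (191, np.float64(231.66), 16), (192, np.float64(232.01), 13)]
idx [(180, np.float64(230.28), 28), (181, np.float64(230.35), 45), (182, np.float64(230.45), 52), (183, np.float64(230.68), 52), (184, np.float64(231.01), 42), (185, np.float64(231.55), 39), (186, np.float64(231.62), 37)]
ptr@189 231.30 idx 232.06 diff 0.76 px
```

View pics/zL6.png

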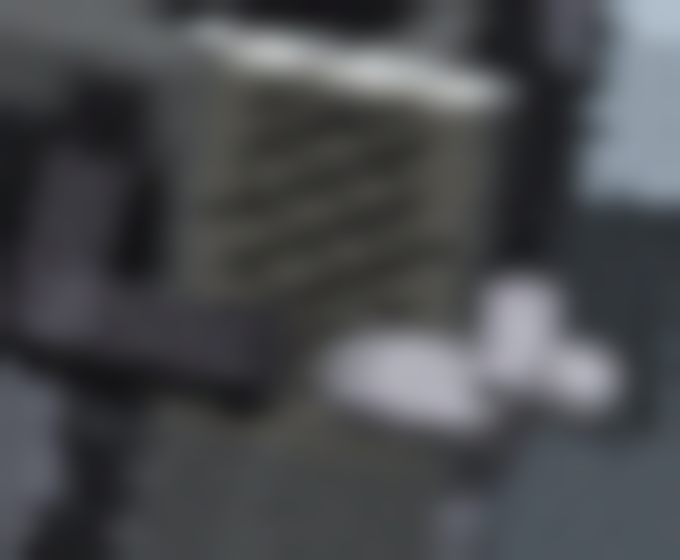

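```bash
python3 -m crank '[[[0,0,0],[0,0,0],0],[[0,0,0],[0,0,0],0],[[0,0,0],[0,0,0],0],[[0,0,0],[0,0,0],0],[[0,0,0],[0,0,0],0],[[0,0,0],[0,0,0],0],[[0,0,0],[0,0,0],0],[[0,0,0],[0,0,0],0]]'; python3 look.py L pics/zL7.png
python3 -m crank '[[[0,0,0],[-0.001,0,0],0],[[0,0,0],[-0.003,0,0],0],[[0,0,0],[-0.005,0,0],0],[[0,0,0],[-0.007,0,0],0],[[0,0,0],[-0.009,0,0],0],[[0,0,0],[-0.011,0,0],0],[[0,0,0],[-0.013,0,0],0],[[0,0,0],[-0.015,0,0],0],[[0,0,0],[-0.017,0,0],0],[[0,0,0],[-0.019,0,0],0]]'
python3 -c "
from cell import sensors;print(sensors.get_obs()['force'])"
python3 -m crank '[[[0,0,0],[-0.0015,0,0],0],[[0,0,0],[-0.003,0,0],0],[[0,0,0],[-0.0045,0,0],0],[[0,0,0],[-0.006,0,0],0],[[0,0,0],[-0.0075,0,0],0],[[0,0,0],[-0.009,0,0],0],[[0,0,0],[-0.0105,0,0],0],[[0,0,0],[-0.012,0,0],0],[[0,0,0],[-0.014,0,0],0],[[0,0,0],[-0.016,0,0],0]]'
python3 look.py L pics/zL8.png
```

```text
time: 14.48
position: [0.6041, 0.1626, 0.0934]
tool_rot: [0.708, 0.033, -0.705, 0.033]
force: [1.1, 1.7, 10.8]
grip_width: 0.0007
t 14.675 z 0.09344 F 10.93 [0.604  0.1626]
ptr [(299, np.float64(257.23), 20), (300, np.float64(257.42), 22), (301, np.float64(257.48), 21), (302, np.float64(257.49), 16), (303, np.float64(257.71), 12), (304, np.float64(258.18), 16), (305, np.float64(258.34), 20), (306, np.float64(258.34), 14)]
idx [(310, np.float64(259.53), 21), (311, np.float64(259.61), 43), (312, np.float64(259.72), 49), (313, np.float64(260.15), 50), (314, np.float64(260.41), 59), (315, np.float64(260.54), 63), (316, np.float64(260.69), 61)]
ptr@299 257.10 idx 257.30 diff 0.20 px
time: 15.98
position: [0.6033, 0.163, 0.1103]
tool_rot: [0.707, 0.033, -0.706, 0.033]
force: [2.0, 2.3, 4.3]
grip_width: 0.0001
[1.95957176 2.25999682 4.31986626]
time: 17.23
position: [0.6028, 0.1628, 0.1257]
tool_rot: [-0.706, -0.033, 0.707, -0.033]
force: [0.1, 0.0, 0.2]
grip_width: 0.0004
t 17.425 z 0.12608 F 0.04 [0.603  0.1629]
ptr [(299, np.float64(252.06), 19), (300, np.float64(252.35), 18), (301, np.float64(252.48), 20), (302, np.float64(252.45), 21), (303, np.float64(252.42), 19), (304, np.float64(252.5), 16), (305, np.float64(253.03), 13), (306, np.float64(253.21), 16)]
idx [(310, np.float64(259.55), 21), (311, np.float64(259.61), 43), (312, np.float64(259.72), 49), (313, np.float64(260.17), 50), (314, np.float64(260.41), 59), (315, np.float64(260.54), 63), (316, np.float64(260.69), 61)]
ptr@299 251.83 idx 257.31 diff 5.48 px
```

```bash
python3 -c "
from fit import *
print(plan([.6292,-.1059,.23],th+np.pi/2)); print(plan([.6292,-.1059,.1265],th+np.pi/2))"
```

```text
(array([-0.03,  0.01, -0.01]), array([-0.1041,  0.2701, -0.0009]))
(array([-0.03,  0.01, -0.01]), array([-0.0006,  0.2701, -0.0009]))
```

```bash
python3 -m crank '[[[0,0,0],[-0.03,0,0],0],[[0,0,0],[-0.08,0,0],0],[[0,0,0],[-0.104,0.04,0],0],[[0,0,0],[-0.104,0.09,0],0],[[0,0,0],[-0.104,0.14,-0.001],0],[[0,0,0],[-0.104,0.19,-0.001],0],[[0,0,0],[-0.104,0.24,-0.001],0],[[0,0,0],[-0.09,0.27,-0.001],0],[[0,0,0],[-0.05,0.27,-0.001],0],[[0,0,0],[-0.02,0.27,-0.001],0]]'; python3 -m crank '[[[0,0,0],[0,0,0],0],[[0,0,0],[0.01,0,0],0],[[0,0,0],[0.016,0,0],0],[[0,0,0],[0.018,0,0],0],[[0,0,0],[0.018,0,0],0],[[0,0,0],[0.018,0,0],0]]'; python3 look.py R pics/zR1.png
python3 - <<'E'
from fit import *
print(plan([.6292,-.1059,.12],th+np.pi/2)); s=grab("scene",2); crop(s,160,130,120,120,5,"pics/s6.png")
E
```

```text
time: 18.73
position: [0.6288, -0.1066, 0.1442]
tool_rot: [-0.706, -0.033, 0.707, -0.033]
force: [-0.4, 0.3, 0.5]
grip_width: 0.0003
time: 19.48
position: [0.6296, -0.1059, 0.1285]
tool_rot: [0.707, 0.033, -0.706, 0.033]
force: [-0.4, 0.1, 0.1]
grip_width: 0.0008
t 19.675 z 0.12833 F -0.16 [ 0.6294 -0.1059]
ptr [(189, np.float64(229.18), 11), (190, np.float64(229.43), 19), (191, np.float64(229.45), 19), (192, np.float64(229.5), 17), (193, np.float64(229.97), 12), (194, np.float64(230.14), 15), (195, np.float64(230.35), 19)]
idx [(180, np.float64(230.29), 29), (181, np.float64(230.42), 47), (182, np.float64(230.64), 55), (183, np.float64(230.83), 54), (184, np.float64(230.97), 44), (185, np.float64(231.59), 41), (186, np.float64(231.68), 37)]
ptr@189 229.10 idx 232.10 diff 3.00 px
(array([-0.03, -0.01, -0.01]), array([ 0.0081, -0.    ,  0.0002]))
```

View pics/s6.png

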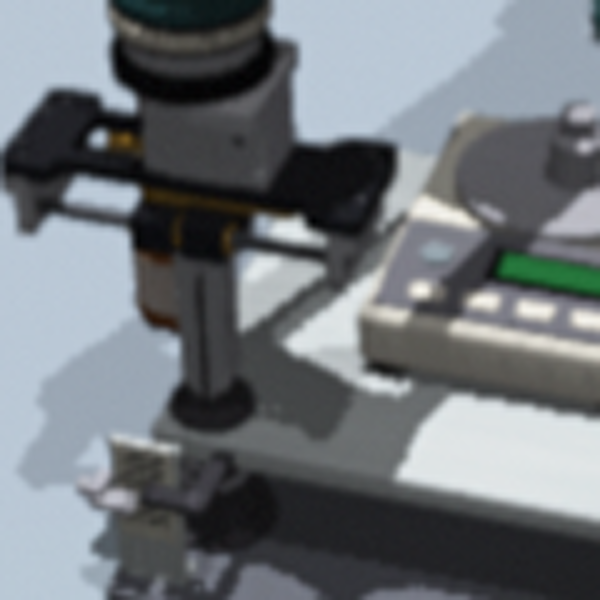

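```bash
python3 -m crank '[[[0,0,0],[0.003,0,0],0],[[0,0,0],[0.006,0,0],0],[[0,0,0],[0.007,0,0],0],[[0,0,0],[0.008,0,0],0],[[0,0,0],[0.009,0,0],0],[[0,0,0],[0.010,0,0],0],[[0,0,0],[0.011,0,0],0],[[0,0,0],[0.012,0,0],0],[[0,0,0],[0.013,0,0],0],[[0,0,0],[0.014,0,0],0]]'; python3 -m crank '[[[0,0,0],[0.001,0,0],0],[[0,0,0],[0.002,0,0],0],[[0,0,0],[0.002,0,0],0],[[0,0,0],[0.002,0,0],0]]';python3 look.py R pics/zR2.png
```

```text
time: 21.08
position: [0.6295, -0.1059, 0.1142]
tool_rot: [0.707, 0.033, -0.706, 0.033]
force: [-0.3, -0.1, 3.6]
grip_width: 0.0004
time: 21.58
position: [0.6296, -0.106, 0.1123]
tool_rot: [0.707, 0.033, -0.706, 0.033]
force: [-0.3, 0.1, 3.4]
grip_width: 0.0006
t 21.775 z 0.1122 F 4.1 [ 0.6295 -0.106 ]
ptr [(189, np.float64(227.68), 12), (190, np.float64(231.24), 11), (191, np.float64(231.38), 17), (192, np.float64(231.5), 19), (193, np.float64(231.53), 17), (194, np.float64(231.79), 12), (195, np.float64(232.04), 12)]
idx [(180, np.float64(230.3), 31), (181, np.float64(230.52), 56), (182, np.float64(230.73), 58), (183, np.float64(230.88), 53), (184, np.float64(231.04), 44), (185, np.float64(231.58), 40), (186, np.float64(231.63), 38)]
ptr@189 230.79 idx 232.19 diff 1.40 px
```

View pics/zR2.png

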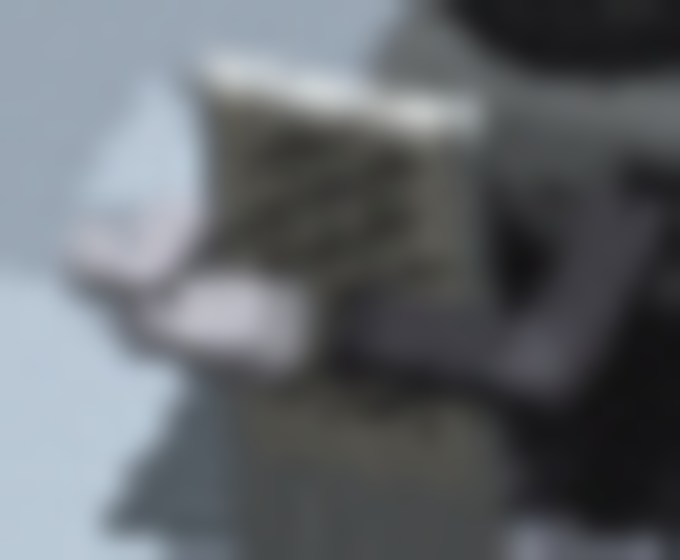

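```bash
python3 -m crank '[[[0,0,0],[0.001,0,0],0],[[0,0,0],[0.002,0,0],0],[[0,0,0],[0.003,0,0],0],[[0,0,0],[0.004,0,0],0],[[0,0,0],[0.005,0,0],0],[[0,0,0],[0.005,0,0],0],[[0,0,0],[0.005,0,0],0],[[0,0,0],[0.005,0,0],0]]';python3 look.py R pics/zR3.png
python3 - <<'E'
from fit import *
s=grab("scene",4); meas(s,range(299,307),(250,257),range(310,317),(257,262),.202); meas(s,range(189,196),(229,235),range(180,187),(227,233),.209)
E
```

```text
time: 22.82
position: [0.6297, -0.106, 0.1075]
tool_rot: [0.707, 0.033, -0.706, 0.033]
force: [0.8, -0.6, 5.1]
grip_width: 0.0005
t 23.025 z 0.1075 F 5.21 [ 0.6297 -0.106 ]
ptr [(189, np.float64(231.47), 11), (190, np.float64(232.21), 15), (191, np.float64(232.34), 22), (192, np.float64(232.41), 22), (193, np.float64(232.52), 21), (194, np.float64(232.54), 17), (195, np.float64(232.98), 13)]
idx [(180, 233.5, 32), (181, np.float64(230.52), 56), (182, np.float64(230.72), 58), (183, np.float64(230.84), 54), (184, np.float64(231.03), 44), (185, np.float64(231.58), 40), (186, np.float64(231.66), 37)]
ptr@189 231.72 idx 232.19 diff 0.47 px
ptr [(299, np.float64(253.34), 23), (300, np.float64(253.52), 23), (301, np.float64(253.51), 23), (302, np.float64(253.49), 21), (303, np.float64(253.57), 17), (304, np.float64(254.04), 15), (305, np.float64(254.25), 20), (306, np.float64(254.39), 22)]
idx [(310, np.float64(259.53), 22), (311, np.float64(259.61), 45), (312, np.float64(259.73), 52), (313, np.float64(260.15), 52), (314, np.float64(260.42), 62), (315, np.float64(260.53), 67), (316, np.float64(260.6), 61)]
ptr@299 253.04 idx 257.30 diff 4.26 px
ptr [(189, np.float64(231.44), 11), (190, np.float64(232.25), 16), (191, np.float64(232.33), 22), (192, np.float64(232.42), 22), (193, np.float64(232.51), 21), (194, np.float64(232.57), 19), (195, np.float64(232.96), 12)]
idx [(180, np.float64(230.31), 33), (181, np.float64(230.52), 56), (182, np.float64(230.72), 58), (183, np.float64(230.85), 54), (184, np.float64(231.07), 44), (185, np.float64(231.6), 39), (186, np.float64(231.68), 36)]
ptr@189 231.70 idx 232.19 diff 0.49 px
```

View pics/zR3.png

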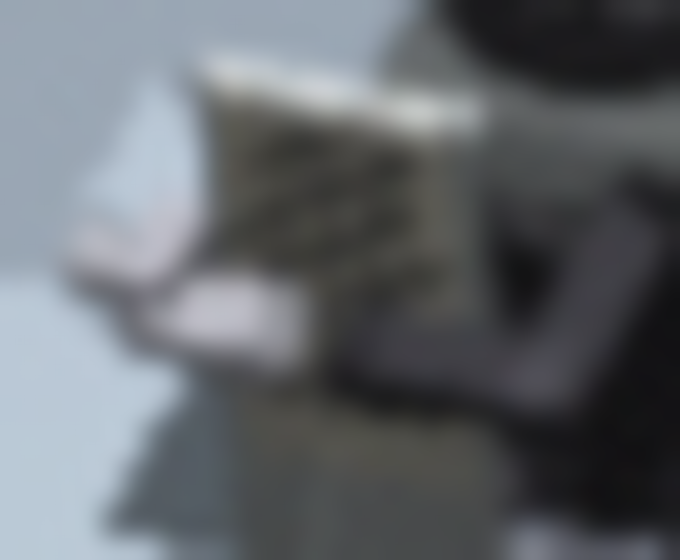

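```bash
python3 -m crank '[[[0,0,0],[0.0005,0,0],0],[[0,0,0],[0.001,0,0],0],[[0,0,0],[0.001,0,0],0],[[0,0,0],[0.001,0,0],0],[[0,0,0],[0.001,0,0],0],[[0,0,0],[0.001,0,0],0],[[0,0,0],[0.001,0,0],0],[[0,0,0],[0.001,0,0],0],[[0,0,0],[0.001,0,0],0],[[0,0,0],[0.001,0,0],0]]';python3 look.py R pics/zR4.png
python3 -m crank '[[[0,0,0],[-0.001,0,0],0],[[0,0,0],[-0.0025,0,0],0],[[0,0,0],[-0.004,0,0],0],[[0,0,0],[-0.0055,0,0],0],[[0,0,0],[-0.007,0,0],0],[[0,0,0],[-0.0085,0,0],0],[[0,0,0],[-0.010,0,0],0],[[0,0,0],[-0.0115,0,0],0],[[0,0,0],[-0.013,0,0],0],[[0,0,0],[-0.0145,0,0],0]]'
python3 -m crank '[[[0,0,0],[-0.0015,0,0],0],[[0,0,0],[-0.003,0,0],0],[[0,0,0],[-0.0045,0,0],0],[[0,0,0],[-0.006,0,0],0],[[0,0,0],[-0.008,0,0],0],[[0,0,0],[-0.01,0,0],0]]'
python3 look.py R pics/zR5.png
```

```text
time: 24.52
position: [0.6297, -0.106, 0.1066]
tool_rot: [0.707, 0.033, -0.706, 0.033]
force: [-0.4, 0.4, 6.8]
grip_width: 0.0008
t 24.725 z 0.10664 F 6.0 [ 0.6297 -0.106 ]
ptr [(189, np.float64(231.63), 10), (190, np.float64(232.31), 17), (191, np.float64(232.42), 22), (192, np.float64(232.48), 22), (193, np.float64(232.59), 19), (194, np.float64(232.76), 13), (195, np.float64(233.12), 15)]
idx [(180, np.float64(230.31), 32), (181, np.float64(230.53), 56), (182, np.float64(230.74), 58), (183, np.float64(230.82), 55), (184, np.float64(231.04), 44), (185, np.float64(231.61), 39), (186, np.float64(231.64), 37)]
ptr@189 231.86 idx 232.20 diff 0.34 px
time: 26.02
position: [0.6288, -0.1055, 0.1199]
tool_rot: [-0.706, -0.033, 0.707, -0.033]
force: [1.0, -1.0, 1.8]
grip_width: 0.0002
time: 26.78
position: [0.6293, -0.1059, 0.1307]
tool_rot: [0.706, 0.033, -0.706, 0.033]
force: [0.4, -0.2, -0.8]
grip_width: 0.0009
t 26.975 z 0.13081 F -0.3 [ 0.6294 -0.1059]
ptr [(189, np.float64(229.19), 11), (190, np.float64(229.43), 19), (191, np.float64(229.47), 19), (192, np.float64(229.49), 17), (193, np.float64(229.84), 12), (194, np.float64(230.1), 14), (195, np.float64(230.34), 18)]
idx [(180, np.float64(230.28), 29), (181, np.float64(230.42), 46), (182, np.float64(230.63), 55), (183, np.float64(230.81), 54), (184, np.float64(231.06), 43), (185, np.float64(231.58), 39), (186, np.float64(231.66), 37)]
ptr@189 229.06 idx 232.11 diff 3.05 px
```

```bash
python3 -m crank '[[[0,0,0],[-0.03,0,0],0],[[0,0,0],[-0.08,0,0],0],[[0,0,0],[-0.13,0,0],0],[[0,0,0],[-0.15,0,0],0],[[0,0,0],[-0.15,0,0],0],[[0,0,0],[-0.15,0,0],0],[[0,0,0],[-0.15,0,0],0]]'
python3 - <<'E'
from fit import *
s=grab("scene",4); meas(s,range(299,307),(249,256),range(310,317),(257,262),.202); meas(s,range(189,196),(226,233),range(180,187),(227,233),.209)
crop(s,170,120,190,160,4,"pics/s7.png"); print(sensors.get_obs()["force"],sensors.get_obs()["time"])
E
```

```text
time: 27.9
position: [0.6287, -0.1057, 0.278]
tool_rot: [-0.705, -0.033, 0.708, -0.033]
force: [0.0, -0.5, -0.6]
grip_width: 0.0007
ptr [(299, np.float64(252.13), 20), (300, np.float64(252.45), 20), (301, np.float64(252.46), 21), (302, np.float64(252.45), 22), (303, np.float64(252.41), 18), (304, np.float64(252.52), 17), (305, np.float64(253.02), 12), (306, np.float64(253.2), 15)]
idx [(310, np.float64(259.53), 21), (311, np.float64(259.6), 42), (312, np.float64(259.75), 48), (313, np.float64(260.15), 50), (314, np.float64(260.41), 59), (315, np.float64(260.52), 64), (316, np.float64(260.59), 61)]
ptr@299 251.83 idx 257.29 diff 5.46 px
ptr [(189, np.float64(229.25), 12), (190, np.float64(229.47), 18), (191, np.float64(229.45), 18), (192, np.float64(229.51), 17), (193, np.float64(230.0), 12), (194, np.float64(230.12), 14), (195, np.float64(230.36), 18)]
idx [(180, np.float64(230.27), 28), (181, np.float64(230.34), 45), (182, np.float64(230.46), 52), (183, np.float64(230.68), 53), (184, np.float64(231.0), 42), (185, np.float64(231.59), 39), (186, np.float64(231.65), 36)]
ptr@189 229.11 idx 232.04 diff 2.94 px
[-0.31942409 -0.08597366 -1.06672536] 28.1
```

View pics/s7.png

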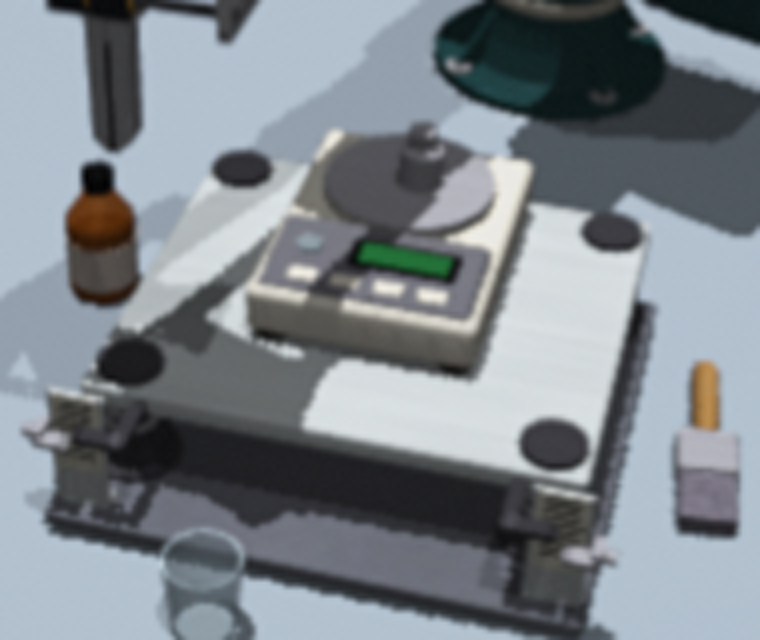

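The scene picture shows everything in place. The weight is still on the pan at about (275,162), both pointers are back at their starting rows, and the gripper is clear of everything.

```bash
python3 -c "
from cell import ctrl; print(ctrl.sign_off())"
```

```text
the job is handed in; nothing more can be done
None
```

I pressed both spring mounts to their set index, left then right, with the closed fingertips, using the scene camera for the height. I held each for over a second, eased it up at about 12–16 mm/s, came clear, and handed the job in at about 28 s. No verdict was reported.

**At the hold:** heights are from image edges, good to about 1 mm.

| Mount | Pointer drop | Index below rest | Image gap at hold | Force |
|---|---|---|---|---|
| Left | about 16–17.5 mm | about 17 mm | 0.2 px (about 0.7 mm) | about 10.8 N |
| Right | about 9 mm | about 9.3 mm | 0.3 px (about 1.1 mm) | about 6 N |

The index figures allow for the pointer possibly being slightly narrower than the index. Without that allowance, the raw image readings are about 0.5–1 mm larger on each side.

**After release:** both pointers returned to within 0.05 px (about 0.2 mm) of their starting rows, and the index rows were unchanged. The weight stood on the pan, nothing nearby looked moved, and the gripper was well clear.

**Disagreement:** the reported tool height went down roughly twice as far as the cap did. The force and both pointers' movement agreed with each other, so I went by those and the image. I did not find the cause.

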